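# Crack the left-hand wing nut of a polishing spindle in bench-mounted locking pliers

### The arm

A 6-joint arm with a two-finger parallel gripper is mounted at the origin on a cart in front of the work surface, level with it; the furniture and walls round the work are solid. World frame = base frame: x ahead of the robot, y to its left, z up, the work surface at z = 0. Lengths are in m, angles in rad, forces in N, time in s.
With the tool pointing down it reaches from about 0.3 to 0.875 m from the base axis. Payload 6.4 kg.
Tool frame: the origin (TCP) lies at the very end of the fingers, on their centre line; the grasp point (between the pads) lies 19 mm behind it; z points along the fingers, y is the direction in which the jaws open and shut (so a half turn about z gives the same grasp; the last joint's range is limited). The gripper opens to 88 mm and grips with 3 to 60 N. Pads are 18 mm wide; open, the fingers measure 123 mm over their backs; the gripper's body (75 mm by 187 mm) begins 45 mm behind the grasp point.
Start: joints at [1.118, 0.181, 1.607, -0, 1.354, -0.206], TCP at [0.14, 0.558, 0.239] pointing down, gripper open.
Joint ranges: [-2.99, 2.99], [-0.89, 2.07], [0.3, 2.58], [-1.14, 4.28], [0, 2.63], [-3.12, 3.12]. Speed limits (rad/s): [2.57, 2.57, 3.01, 3.14, 3.14, 3.14].

### API

Orientations are given as [roll, pitch, yaw] about the fixed x, y, z axes, in that order (R = Rz(yaw) Ry(pitch) Rx(roll)).
In Python, from cell import arm, vision gives the robot as it stands. The module is installed in compiled form; this text tells all that it offers.
- The arm moves only by the tool jog_arm, never from a script. Its argument "steps" is a list of rows, each an object of numbers: "fingers": the opening, from 0 (shut) to 1 (fully open); "tx", "ty", "tz": the shift along the tool's x, y, z in cm; "wx", "wy", "wz": the turn, a rotation vector about the tool's x, y, z in rad. A call has 1 to 10 rows; each row shifts and turns the pose as measured when the row begins, along the tool's axes as they then stand; what a row does not reach is not made up. A row lasts 1/8 s, in which the tool goes at most 62.5 mm and 10.7 degrees, less where a joint would pass 70% of its speed; a pose out of reach is approached as far as the arm can. A call with a gripper value outside its range is refused whole. The fingers move at their own pace and stop on an object; the grip force is fixed at half the most. Time passes only in rows, so rows that do not move let the fingers close. It gives the time, the measured TCP pose, the force and the opening at its end, in the units of the state.
- arm.observe(): the state, without advancing time (a new reading comes with each control period).
- vision.camera(name): name is "scene" or "side" or "wrist"; returns a dict with "image" (384x512x3 uint8, blue, green, red), "K" (3x3 intrinsics, pixels), "eye" and "attitude" of the camera in the world; the wrist camera has in their place "mount" (4x4, takes a point from camera to tool coordinates, whose origin is the TCP and whose axes are the flange's). Camera axes: x right, y up, looking along -z (the intrinsics and any distortion apply to the point x, -y, -z); pixel columns grow to the right and rows downward; lengths in m; the calibration is good to about 2 mm. A picture is of the moment at which its call begins: read the wrist's pose just before it. There is no depth.
- arm.close_job(): hands the job in, once; it reports no verdict.
The state is a dict: "clock": time; "q": joint angles; "qd": joint speeds; "effort": joint torques, N m; "tcp_pos": TCP position; "tcp_rot": TCP orientation; "contact_force": force on the tool from outside, world axes, zero at the start; "wrist_torque": the same for the moment, N m; "finger_gap": finger opening in m.
Only numpy, scipy, OpenCV 4.12 (cv2) and the standard library are available. Lean on these libraries where they do the work, as an engineer would, in place of code of your own. Each camera call takes 0.05 s, during which the arm holds its last target.

### The job

The felt wheel of this polishing spindle is worn and has to come off. Push the handle of the bench-mounted locking pliers shut until they snap over centre and hold the spindle's steel collar by themselves, crack the wing nut loose by an eighth of a turn or a little more - it has a left-hand thread, so it loosens clockwise seen from above - and then flick the green-tipped release lever so that the pliers spring open, leaving the spindle standing free between the jaws and the things round about undisturbed.

Things in the scene. Friction and masses are not known exactly. Their poses are not given: they have to be found in the camera images.
- board: Plywood board 150 x 308 x 15 mm, fixed on the counter; carries the steel locking pliers, lying flat, 20 to 34 mm above the board. Origin: underside, on the counter. Its +x points from the moving handle (robot's side) to the fixed handle (far side), held down by two straps up to 40 mm above the board; +y along the pliers from handle ends to jaws.
- jaw_mouth (a point): Point midway between the closed jaws, 27 mm above the board, 115 mm along the board's +y; frame as the board's. Far jaw fixed; near jaw moves (33 mm long faces, 16 mm high).
- jaw: The moving near jaw; origin at its pivot, on the board's level. Locked, it grips the spindle's collar with about 27 N.
- handle_grip (a point): Point on the outer (robot-side) face of the moving handle's black rubber grip, 24 mm before its end, half-way up (42 mm over the counter). Pushed from that side with up to 15 N the handle swings shut about its pivot near the jaws; in the board's frame the point goes from [-0.119, -0.041] open to [-0.049, -0.079] locked, where the handle stops firmly.
- handle (a joint): Turn of the moving handle: 0 fully open (spring-held), 0.97 locked. Dead centre is at about 0.87: past it the handle snaps to 0.97 and stays; short of it it springs open when let go.
- release_tail (a point): Middle of the release lever's green tail (26 x 9 mm in plan, 13 mm high, 42 mm over the counter), which sticks out past the end of the moving handle, on its inner side. Locked, it lies at [-0.031, -0.123] in the board's frame, with 60 mm free beyond it towards +x for a finger. Pushed towards the board's -x by about 15 to 30 mm (3 to 5 N) it unlocks the pliers; handle and tail then spring away.
- release (a joint): Turn of the release lever against the handle: 0 at rest (light spring), grows as the tail is pushed outwards (towards the robot's side); the locked pliers open at about 0.15; stop at 0.45.
- spindle: Loose polishing spindle, 0.5 kg, standing on the board between the open jaws; origin at the centre of its underside, z up its axis. From below: round foot 56 mm wide, 10 mm high; round steel collar, 28 mm thick, up to 44 mm, which the jaws take; worn felt wheel, 60 mm wide, top at 62 mm; wing nut on top to 93 mm.
- wing (a point): Centre of the wing nut's blade, on the spindle's axis, 83 mm above its underside: a brass blade 65 mm long (its y axis), 10 mm thick (x), 20 mm high. The felt wheel's washer lies 18 mm below this point. Left-hand thread, stiff (0.18 Nm): unless the collar is clamped the whole spindle turns with it.
- wing_nut (a joint): Turn of the wing nut on the spindle: 0 tight, grows as it is turned clockwise seen from above (loosening, left-hand thread); the other way it stops at -0.06.
- new_wheel: Bystander: new pale felt wheel, 60 mm wide, 16 mm thick, lying to the left of the board; origin at its underside.
- bit_case: Bystander: closed blue case 63 x 95 x 28 mm, lying behind the board; origin at its underside.
- tape_orange: Bystander: orange roll of tape, 72 mm wide, 18 mm high, lying to the right of the board; origin at its underside.
- pill_bottle: Bystander: amber bottle with white lid, 41 mm wide, 60 mm high, standing behind the board, to the left; origin at its underside.
Not all that is in view belongs to the job. What is meant by the spindle is not blue or orange, and is the smaller of those in its own colour.

How it is judged:
By the outcome, as a careful person would: the job done as asked, in the order asked, and still so for the second after the job is handed in, with the robot touching nothing.
It also fails if it takes over 53 s, if anything falls off the work surface, if the arm or the gripper's body presses on something with over 40 N, if the wrist force passes 120 N, or if a joint passes its speed limit or range.

## Working session

There is one attempt and no reset: what is moved stays moved. The work goes in short steps, Python scripts to look and compute and a tool call to move; the robot and the scene stay as the last step left them, time stands still between calls to the robot, and variables do not carry over. Pictures are saved under pics/ and viewed, and the job is handed in when it is done.

Besides the shell and the picture viewer there is one more tool, called after ">>>" as name([rows], argument=value, ...), one row to a line, values as JSON. jog_arm: Moves the arm, as the interface text tells. Its arguments: {"type":"object","properties":{"steps":{"type":"array"}},"required":["steps"]}

```bash
mkdir -p pics; ls; python3 - <<'E'
from cell import arm, vision
import cv2,numpy as np
s=arm.observe(); print(s)
for n in("scene","side","wrist"):
    c=vision.camera(n); cv2.imwrite(f"pics/{n}0.png",c["image"]); print(n,{k:(np.round(v,4).tolist() if not isinstance(v,str) else v) for k,v in c.items() if k!="image"})
E
```

```text
pics
{'clock': 0.0, 'q': array([ 1.11769384e+00,  1.81519965e-01,  1.60800083e+00,  1.40280346e-05,
        1.35379225e+00, -2.06319341e-01]), 'qd': array([ 0.00130186, -0.00066325, -0.00044376,  0.00104969,  0.00152431,
       -0.00026311]), 'effort': array([ 2.25691051e-04, -4.33894837e+01, -3.41831195e+01,  7.01651280e-02,
        3.88827408e-02, -9.29390308e-05]), 'tcp_pos': array([0.14021624, 0.55709381, 0.23782545]), 'tcp_rot': array([-3.13991155e+00, -3.65841002e-04,  2.89480617e+00]), 'contact_force': array([-0.41283267, -0.57596422,  0.96670962]), 'wrist_torque': array([ 0.01185899, -0.00686504,  0.02208474]), 'finger_gap': 0.08822203623746981}
scene {'K': [[485.4517, 0.0, 257.7023], [0.0, 485.4517, 189.2708], [0.0, 0.0, 1.0]], 'eye': [0.1628, -0.8815, 0.6016], 'attitude': [1.1102, 0.0134, -0.4443]}
side {'K': [[473.142, 0.0, 251.8805], [0.0, 473.142, 191.0951], [0.0, 0.0, 1.0]], 'eye': [0.348, -0.4268, 1.006], 'attitude': [0.5071, 0.0008, -0.5027]}
wrist {'K': [[344.8002, 0.0, 256.0704], [0.0, 344.8002, 192.8056], [0.0, 0.0, 1.0]], 'mount': [[0.0005, 0.9633, 0.2683, 0.0673], [1.0, -0.0003, -0.0007, 0.0004], [-0.0006, 0.2683, -0.9633, -0.1456], [0.0, 0.0, 0.0, 1.0]]}
```

View pics/scene0.png

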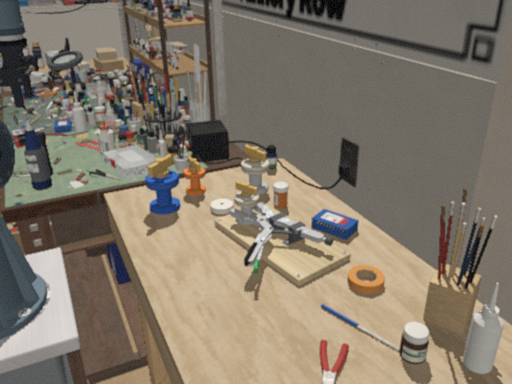

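View pics/side0.png

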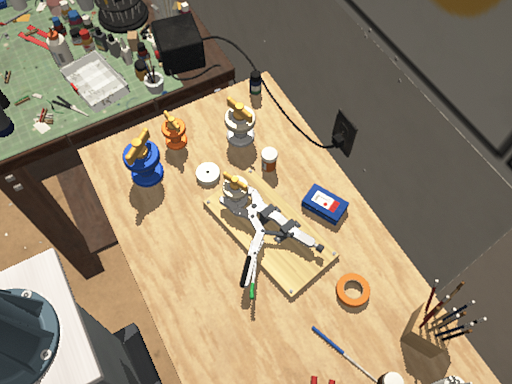

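View pics/wrist0.png

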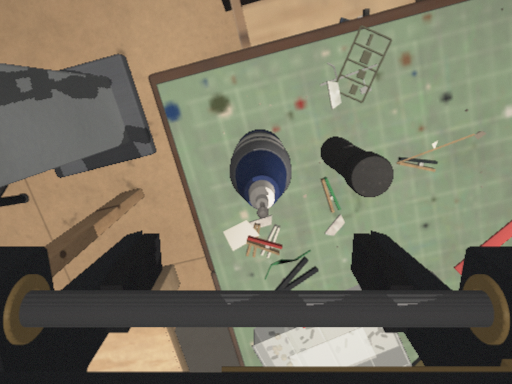

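Candidates for the spindle (side view): blue (145,160), orange (174,130), large grey (240,120), and small grey on the board between the jaws (237,192). By the description it is the last one; I'll check that in a close crop.

```bash
python3 - <<'E'
import cv2
a=cv2.imread("pics/side0.png")
cv2.imwrite("pics/side_crop.png",cv2.resize(a[160:310,190:350],None,fx=5,fy=5,interpolation=cv2.INTER_CUBIC)[:600*1+150][:, :800])
b=cv2.imread("pics/side0.png")[160:300,195:345]
cv2.imwrite("pics/side_crop.png",cv2.resize(b,None,fx=4,fy=4,interpolation=cv2.INTER_CUBIC))
b=cv2.imread("pics/scene0.png")[140:290,200:360]
cv2.imwrite("pics/scene_crop.png",cv2.resize(b,None,fx=4,fy=4,interpolation=cv2.INTER_CUBIC))
E
```

```text
(no output)
```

View pics/side_crop.png

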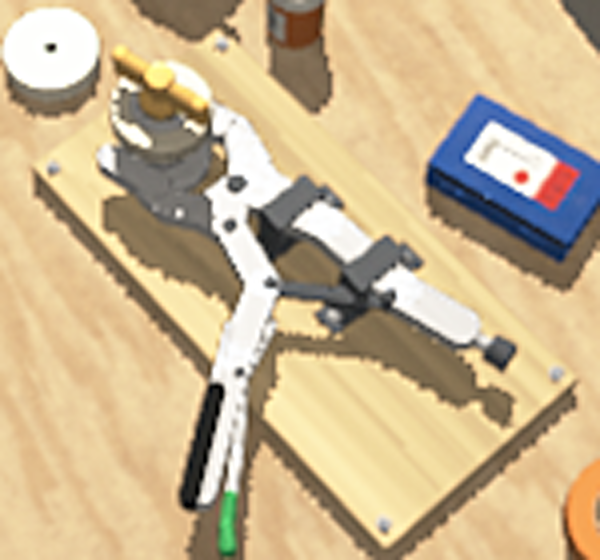

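View pics/scene_crop.png

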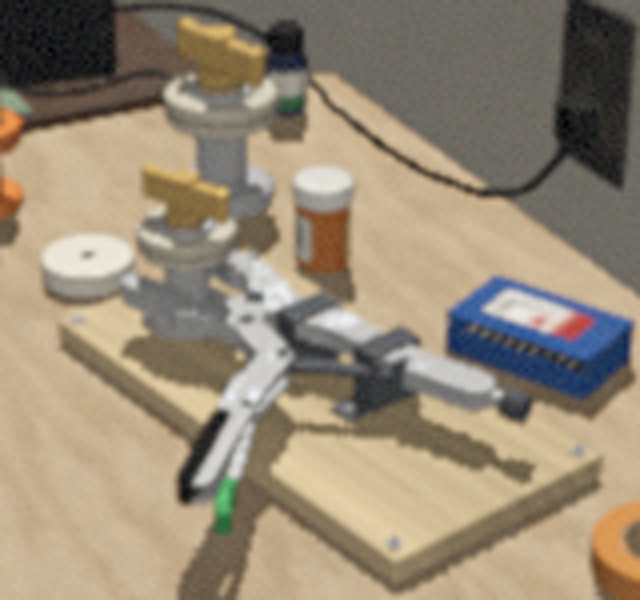

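The crops show the small grey spindle on the board, between the open jaws: wing at crop (160,85), with the green tail at (229,520). The other grey one is larger, so the choice holds. Next I measure the board.

```bash
cat > h.py <<'E'
import numpy as np,cv2
from scipy.spatial.transform import Rotation as R
from cell import arm, vision
CAM={"scene":dict(K=(485.4517,257.7023,189.2708),eye=[0.1628,-0.8815,0.6016],att=[1.1102,0.0134,-0.4443]),
"side":dict(K=(473.142,251.8805,191.0951),eye=[0.348,-0.4268,1.006],att=[0.5071,0.0008,-0.5027])}
def ray(n,px):
    c=CAM[n];f,cx,cy=c["K"];d=np.array([(px[0]-cx)/f,-(px[1]-cy)/f,-1.])
    return np.array(c["eye"]),R.from_euler("xyz",c["att"]).as_matrix()@d
def onz(n,px,z):
    e,d=ray(n,px);return e+d*(z-e[2])/d[2]
def proj(n,p):
    c=CAM[n];f,cx,cy=c["K"];q=R.from_euler("xyz",c["att"]).as_matrix().T@(np.array(p)-c["eye"])
    return np.array([cx+f*q[0]/-q[2],cy+f*q[1]/q[2]])
def tri(pa,pb):
    e1,d1=ray("side",pa);e2,d2=ray("scene",pb)
    t=np.linalg.lstsq(np.c_[d1,-d2],e2-e1,rcond=None)[0]
    a,b=e1+d1*t[0],e2+d2*t[1];return (a+b)/2,np.linalg.norm(a-b)
def wristproj(c,pos,rot,p):
    T=c["mount"];q=R.from_euler("xyz",rot).as_matrix().T@(np.array(p)-pos)
    q=np.linalg.inv(T)@np.r_[q,1];K=c["K"];return np.array([K[0,2]+K[0,0]*q[0]/-q[2],K[1,2]+K[1,1]*q[1]/q[2]])
def wristonz(c,pos,rot,px,z):
    T=c["mount"];K=c["K"];d=np.array([(px[0]-K[0,2])/K[0,0],-(px[1]-K[1,2])/K[1,1],-1.])
    Rw=R.from_euler("xyz",rot).as_matrix();e=pos+Rw@T[:3,3];d=Rw@T[:3,:3]@d
    return e+d*(z-e[2])/d[2]
# board (filled in)
E
python3 - <<'E'
from h import *
so=lambda x,y:(195+x/4,160+y/4); co=lambda x,y:(200+x/4,140+y/4)
for nm,a in dict(L=(35,167),B=(385,545),Rr=(577,380),T=(218,30)).items(): print(nm,onz("side",so(*a),.015))
for nm,a in dict(L=(62,327),B=(395,568),Rr=(602,462)).items(): print(nm,onz("scene",co(*a),.015))
print("wing ends z=.108",onz("side",so(118,50),.108),onz("side",so(205,103),.108),onz("scene",co(143,172),.108),onz("scene",co(228,190),.108))
print("green tip",tri(so(228,550),co(225,530)),"top of green",tri(so(229,495),co(227,482)))
print("blackend",tri(so(188,500),co(187,490)))
for nm,a in dict(whl=(52,48)).items(): print(nm,onz("side",so(*a),.016))
E
```

```text
L [0.49887082 0.08567399 0.015     ]
B [ 0.56251785 -0.20925098  0.015     ]
Rr [ 0.70464082 -0.1806079   0.015     ]
T [0.63946818 0.11714343 0.015     ]
L [0.49813444 0.07700169 0.015     ]
B [ 0.55987588 -0.21624094  0.015     ]
Rr [ 0.70353101 -0.18569316  0.015     ]
wing ends z=.108 [0.5572364  0.08140007 0.108     ] [0.58339181 0.02835554 0.108     ] [0.55268269 0.07303884 0.108     ] [0.58695078 0.02864559 0.108     ]
green tip (array([ 0.48565593, -0.17710351,  0.03627696]), np.float64(0.0017085437728960083)) top of green (array([ 0.49835256, -0.15408267,  0.04622567]), np.float64(0.0007088275859905815))
blackend (array([ 0.4796382 , -0.14506842,  0.04160278]), np.float64(0.0022898610737523634))
whl [0.54392938 0.15422392 0.016     ]
```

>>> jog_arm([
  {"tz": -4, "ty": -2, "tx": -3, "fingers": 0},
  {"tx": -4.5, "ty": -3.5, "tz": -2},
  {"tx": -4.5, "ty": -3.5, "tz": -1},
  {"tx": -4.5, "ty": -3.5, "tz": -1},
  {"tx": -4.5, "ty": -3.5},
  {"tx": -4.5, "ty": -3.5},
  {"tx": -4.5, "ty": -3.5},
  {"tx": -4.5, "ty": -3.5},
  {"tx": -4.5, "ty": -3.5},
  {"tx": -4.5, "ty": -3.5},
])

```text
invalid input at $.steps[0]: expected keys fingers, tx, ty, tz, wx, wy, wz
```

```bash
cat >> h.py <<'E'
def delta(target,yaw=None):
    s=arm.observe();Rw=R.from_euler("xyz",s["tcp_rot"]).as_matrix()
    d=Rw.T@(np.array(target)-s["tcp_pos"])*100
    print("clock %.2f"%s["clock"],"tcp",s["tcp_pos"].round(4),s["tcp_rot"].round(3),"F",s["contact_force"].round(1),"tool delta cm",d.round(2))
    if yaw is not None: print("wz", -((yaw-s["tcp_rot"][2]+np.pi)%(2*np.pi)-np.pi), (R.from_matrix(Rw.T@R.from_euler("xyz",[np.pi,0,yaw]).as_matrix()).as_rotvec()).round(3))
E
python3 -c "
from h import *
delta([.6,-.03,.32],2.895)"
```

```text
clock 0.15 tcp [0.1403 0.5572 0.238 ] [-3.14  -0.     2.895] F [ 0.8 -0.2 -0.3] tool delta cm [-58.92 -45.72  -8.15]
wz -0.0002081025292630656 [-0.001 -0.    -0.   ]
```

All keys are needed in each row.

>>> jog_arm([
  {"fingers": 0, "tx": -3, "ty": -2, "tz": -4, "wx": 0, "wy": 0, "wz": 0},
  {"fingers": 0, "tx": -4.5, "ty": -3.5, "tz": -2, "wx": 0, "wy": 0, "wz": 0},
  {"fingers": 0, "tx": -4.5, "ty": -3.5, "tz": -1, "wx": 0, "wy": 0, "wz": 0},
  {"fingers": 0, "tx": -4.5, "ty": -3.5, "tz": -1, "wx": 0, "wy": 0, "wz": 0},
  {"fingers": 0, "tx": -4.5, "ty": -3.5, "tz": -1, "wx": 0, "wy": 0, "wz": 0},
  {"fingers": 0, "tx": -4.5, "ty": -3.5, "tz": 0, "wx": 0, "wy": 0, "wz": 0},
  {"fingers": 0, "tx": -4.5, "ty": -3.5, "tz": 0, "wx": 0, "wy": 0, "wz": 0},
  {"fingers": 0, "tx": -4.5, "ty": -3.5, "tz": 0, "wx": 0, "wy": 0, "wz": 0},
  {"fingers": 0, "tx": -4.5, "ty": -3.5, "tz": 0, "wx": 0, "wy": 0, "wz": 0},
  {"fingers": 0, "tx": -4.5, "ty": -3.5, "tz": 0, "wx": 0, "wy": 0, "wz": 0},
])

```text
clock: 1.4
tcp_pos: [0.4882, 0.1155, 0.3302]
tcp_rot: [-3.139, 0.002, 2.903]
contact_force: [1.0, 0.6, -0.4]
finger_gap: 0.0005
```

```bash
python3 -c "
from h import *
delta([.57,-.03,.32],2.895)"
```

```text
clock 1.40 tcp [0.4882 0.1155 0.3302] [-3.139e+00  2.000e-03  2.903e+00] F [ 1.   0.6 -0.4] tool delta cm [-11.39 -12.19   1.08]
wz 0.007788949975782167 [-0.003  0.002  0.008]
```

>>> jog_arm([
  {"fingers": 0, "tx": -3.8, "ty": -4, "tz": 0, "wx": 0, "wy": 0, "wz": 0},
  {"fingers": 0, "tx": -3.8, "ty": -4, "tz": 0, "wx": 0, "wy": 0, "wz": 0},
  {"fingers": 0, "tx": -3.8, "ty": -4, "tz": 0, "wx": 0, "wy": 0, "wz": 0},
  {"fingers": 0, "tx": 0, "ty": 0, "tz": 0, "wx": 0, "wy": 0, "wz": 0},
])

```text
clock: 1.9
tcp_pos: [0.5735, -0.0368, 0.3288]
tcp_rot: [-3.138, -0.001, 2.898]
contact_force: [0.4, -0.1, 1.5]
finger_gap: 0.0006
```

```bash
python3 -c "
from h import *
import pickle
s=arm.observe();c=vision.camera('wrist');pickle.dump((s,c),open('w1.pkl','wb'));cv2.imwrite('pics/w1.png',c['image']);print(s['tcp_pos'],s['tcp_rot'],s['clock'])"
```

```text
[ 0.57345013 -0.03681483  0.3288013 ] [-3.13849486e+00 -5.16319138e-04  2.89761089e+00] 1.9
```

View pics/w1.png

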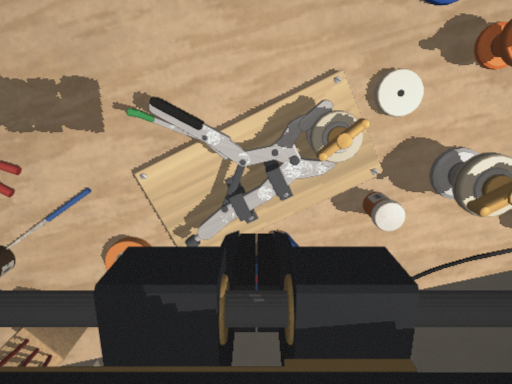

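```bash
python3 -c "
import cv2
a=cv2.imread('pics/w1.png');cv2.imwrite('pics/w1c.png',cv2.resize(a[60:250,120:390],None,fx=2.9,fy=2.9,interpolation=cv2.INTER_CUBIC))"
```

```text
(no output)
```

View pics/w1c.png

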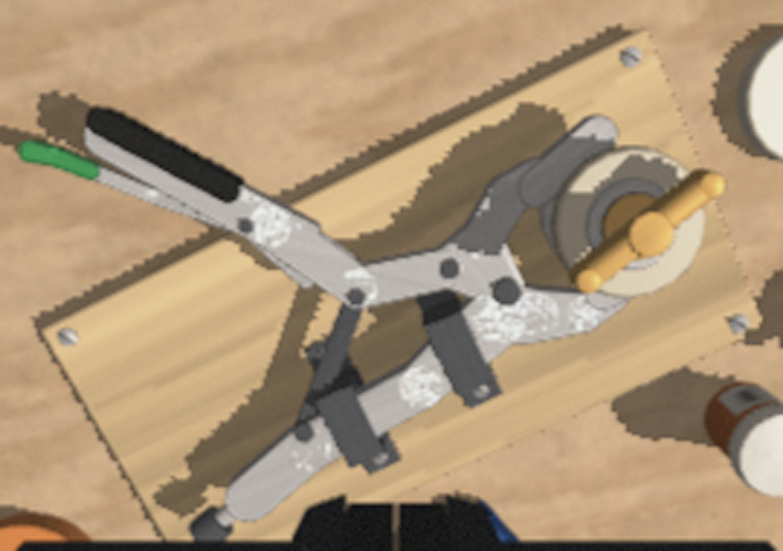

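```bash
python3 - <<'E'
from h import *
import pickle
s,c=pickle.load(open('w1.pkl','rb'))
P=lambda x,y,z:wristonz(c,s['tcp_pos'],s['tcp_rot'],(120+x/2.9,60+y/2.9),z)
N1,N2,F2=P(38,322,.015),P(647,30,.015),P(764,308,.015)
print(N1,N2,F2,np.linalg.norm(N2-N1),np.linalg.norm(F2-N2))
d=N2-N1;print("yaw",np.arctan2(-d[0],d[1]))
e=F2-N2;print("yaw",np.arctan2(e[1],e[0]));print("centre",(N1+F2)/2)
a,b=P(585,285,.108),P(718,180,.108);print("wing",a,b,(a+b)/2,np.linalg.norm(a-b))
print("wing hub",P(650,232,.108))
yaw=.207;C=(N1+F2)/2
Rb=np.array([[np.cos(yaw),-np.sin(yaw)],[np.sin(yaw),np.cos(yaw)]])
for n,p in dict(grip=(-.119,-.041),mouth=(0,.115)).items(): 
  w=C[:2]+Rb@np.array(p);print(n,w)
q=wristproj(c,s['tcp_pos'],s['tcp_rot'],np.r_[C[:2]+Rb@np.array((-.119,-.041)),.042]);print((q-[120,60])*2.9)
q=wristproj(c,s['tcp_pos'],s['tcp_rot'],np.r_[C[:2]+Rb@np.array((0,.115)),.042]);print((q-[120,60])*2.9)
print("big wing",wristonz(c,s['tcp_pos'],s['tcp_rot'],(500,195),.15))
E
```

```text
[ 0.56200387 -0.20665056  0.015     ] [0.50320962 0.0931462  0.015     ] [0.63725037 0.1245699  0.015     ] 0.3055075462419135 0.13767487545369714
yaw 0.19365594962587546
yaw 0.23027546730433557
centre [ 0.59962712 -0.04104033  0.015     ]
wing [0.58665796 0.03240146 0.108     ] [0.56069663 0.08610244 0.108     ] [0.5736773  0.05925195 0.108     ] 0.05964717860597336
wing hub [0.57318276 0.0591332  0.108     ]
grip [ 0.49159407 -0.10562252]
mouth [0.57599176 0.07150463]
[188.22045007 118.09635559]
[642.13341938 212.87217513]
big wing [0.65516831 0.18837973 0.15      ]
```

```bash
python3 - <<'E'
from h import *
import pickle
s,c=pickle.load(open('w1.pkl','rb'))
P=lambda x,y,z:wristonz(c,s['tcp_pos'],s['tcp_rot'],(120+x/2.9,60+y/2.9),z)
so=lambda x,y:onz("side",(195+x/4,160+y/4),.016); co=lambda x,y:onz("scene",(200+x/4,140+y/4),.016)
sets=dict(wrist=[P(68,337,.016),P(630,57,.016),P(738,323,.016)],side=[so(383,524),so(52,168),so(222,45),so(555,372)],scene=[co(393,544),co(78,320),None,co(577,450)])
for k,v in sets.items():
  N1,N2,F2=v[:3]; F1=v[3] if len(v)>3 else None
  d=N2-N1; print(k,"len",np.linalg.norm(d),"yaw",np.arctan2(-d[0],d[1]))
  if F2 is not None:
    e=F2-N2;print(" w",np.linalg.norm(e),np.arctan2(e[1],e[0]),"C",(N1+F2)/2)
  if F1 is not None: print(" C'",(N2+F1)/2, np.linalg.norm(F1-N1))
E
```

```text
wrist len 0.2850302925582415 yaw 0.21098518029927515
 w 0.13166868162376283 0.21176816317177372 C [ 0.60661355 -0.04175479  0.016     ]
side len 0.2852489981922081 yaw 0.2121357655849228
 w 0.13154576382669764 0.2006098604719555 C [ 0.60171013 -0.04660885  0.016     ]
 C' [ 0.60170962 -0.04563704  0.016     ] 0.1319458137948621
scene len 0.2850375415146157 yaw 0.20761720690219854
 C' [ 0.60325393 -0.04634425  0.016     ] 0.13243062579723147
```

```bash
cat >> h.py <<'E'
C=np.array([.603,-.0455]);YB=.209
Rb=np.array([[np.cos(YB),-np.sin(YB)],[np.sin(YB),np.cos(YB)]])
def b2w(x,y,z=0): return np.r_[C+Rb@np.array([x,y]),z]
def w2b(p): return Rb.T@(np.array(p)[:2]-C)
E
python3 - <<'E'
from h import *
import pickle
s,c=pickle.load(open('w1.pkl','rb'))
print("grip",b2w(-.119,-.041),"mouth",b2w(0,.115))
g=b2w(-.119,-.041,.042)
print("side",(proj("side",g)-[195,160])*4,"scene",(proj("scene",g)-[200,140])*4)
q=wristproj(c,s['tcp_pos']-[.004,.004,0],s['tcp_rot'],g);print((q-[120,60])*2.9)
P=lambda x,y,z:wristonz(c,s['tcp_pos']-[.004,.004,0],s['tcp_rot'],(120+x/2.9,60+y/2.9),z)
for x,y in((88,122),(110,108),(240,175),(135,118)): print(P(x,y,.045),w2b(P(x,y,.045)))
E
```

```text
grip [ 0.49509632 -0.11029812  0.        ] mouth [0.5791396  0.06699747 0.        ]
side [184.83971247 430.71705008] scene [184.33665388 446.69705163]
[191.94411725 136.43733594]
[ 0.47916187 -0.14994113  0.045     ] [-0.1428129  -0.07647423]
[ 0.47602891 -0.13929226  0.045     ] [-0.14366824 -0.06540705]
[ 0.51514516 -0.0946727   0.045     ] [-0.09614546 -0.02987437]
[ 0.48234323 -0.13047228  0.045     ] [-0.13566134 -0.05808911]
```

```bash
cat > plan.py <<'E'
from h import *
piv=np.array([-.048,.0064]);p0=np.array([-.119,-.041]);n0=np.array([-.6,.8])
def way(th,off,z=.03):
    r=np.array([[np.cos(th),-np.sin(th)],[np.sin(th),np.cos(th)]])
    return b2w(*(piv+r@(p0-piv)+r@n0*off),z), 2.42+th
E
python3 - <<'E'
from plan import *
t,y=way(0,.032,.30);print(t);delta(t,y)
for th in np.arange(0,1.0,.1): print(round(th,2),way(th,.01)[0].round(4),round(way(th,.01)[1],3))
E
```

```text
[ 0.47100261 -0.08923886  0.3       ]
clock 1.95 tcp [ 0.5728 -0.0351  0.3289] [-3.139e+00 -1.000e-03  2.899e+00] F [-0.1 -0.3  1. ] tool delta cm [ 8.58 -7.7   2.92]
wz 0.4791360455011784 [-0.003 -0.     0.479]
0.0 [ 0.4876 -0.1037  0.03  ] 2.42
0.1 [ 0.4933 -0.1101  0.03  ] 2.52
0.2 [ 0.4997 -0.116   0.03  ] 2.62
0.3 [ 0.5067 -0.1211  0.03  ] 2.72
0.4 [ 0.5141 -0.1256  0.03  ] 2.82
0.5 [ 0.5219 -0.1292  0.03  ] 2.92
0.6 [ 0.5301 -0.1321  0.03  ] 3.02
0.7 [ 0.5385 -0.1342  0.03  ] 3.12
0.8 [ 0.547  -0.1354  0.03  ] 3.22
0.9 [ 0.5557 -0.1357  0.03  ] 3.32
```

>>> jog_arm([
  {"fingers": 0, "tx": 4.3, "ty": -3.85, "tz": 1.5, "wx": 0, "wy": 0, "wz": 0},
  {"fingers": 0, "tx": 4.3, "ty": -3.85, "tz": 1.5, "wx": 0, "wy": 0, "wz": 0},
  {"fingers": 0, "tx": 0, "ty": 0, "tz": 5, "wx": 0, "wy": 0, "wz": 0.16},
  {"fingers": 0, "tx": 0, "ty": 0, "tz": 5, "wx": 0, "wy": 0, "wz": 0.16},
  {"fingers": 0, "tx": 0, "ty": 0, "tz": 5, "wx": 0, "wy": 0, "wz": 0.16},
  {"fingers": 0, "tx": 0, "ty": 0, "tz": 0, "wx": 0, "wy": 0, "wz": 0},
])

```text
clock: 2.7
tcp_pos: [0.4662, -0.0838, 0.1462]
tcp_rot: [-3.142, 0.003, 2.414]
contact_force: [0.3, -0.1, -0.7]
finger_gap: 0.0004
```

```bash
python3 - <<'E'
from plan import *
t,y=way(0,.032,.03);delta(t,y)
c=vision.camera("side");cv2.imwrite("pics/s2.png",cv2.resize(c["image"][140:320,170:360],None,fx=3,fy=3))
E
```

```text
clock 2.70 tcp [ 0.4662 -0.0838  0.1462] [-3.142e+00  3.000e-03  2.414e+00] F [ 0.3 -0.1 -0.7] tool delta cm [-0.69 -0.09 11.62]
wz -0.006004976782587157 [-0.     0.003 -0.006]
```

View pics/s2.png

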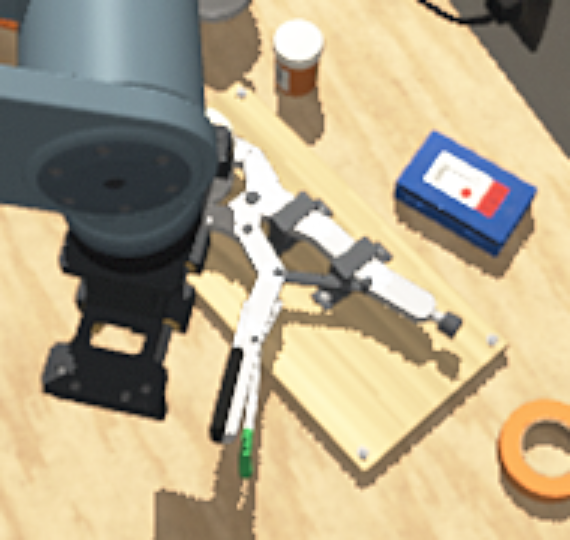

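>>> jog_arm([
  {"fingers": 0, "tx": -0.3, "ty": -0.6, "tz": 4, "wx": 0, "wy": 0, "wz": 0},
  {"fingers": 0, "tx": 0, "ty": 0, "tz": 4, "wx": 0, "wy": 0, "wz": 0},
  {"fingers": 0, "tx": 0, "ty": 0, "tz": 3.3, "wx": 0, "wy": 0, "wz": 0},
  {"fingers": 0, "tx": 0, "ty": 0, "tz": 0, "wx": 0, "wy": 0, "wz": 0},
])

```text
clock: 3.25
tcp_pos: [0.4774, -0.0936, 0.0453]
tcp_rot: [3.134, 0.027, 2.433]
contact_force: [0.1, 0.4, 0.6]
finger_gap: 0.0007
```

```bash
python3 - <<'E'
from plan import *
t,y=way(0,.01,.03);delta(t,y)
c=vision.camera("side");cv2.imwrite("pics/s3.png",cv2.resize(c["image"][160:320,170:360],None,fx=3,fy=3))
c=vision.camera("wrist");cv2.imwrite("pics/w3.png",c["image"])
E
```

```text
clock 3.25 tcp [ 0.4774 -0.0936  0.0453] [3.134 0.027 2.433] F [0.1 0.4 0.6] tool delta cm [-1.39 -0.11  1.56]
wz 0.013106517066388879 [0.007 0.027 0.013]
```

View pics/s3.png

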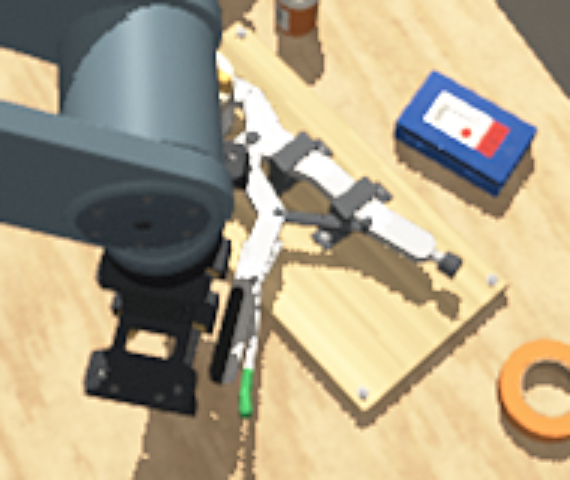

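View pics/w3.png

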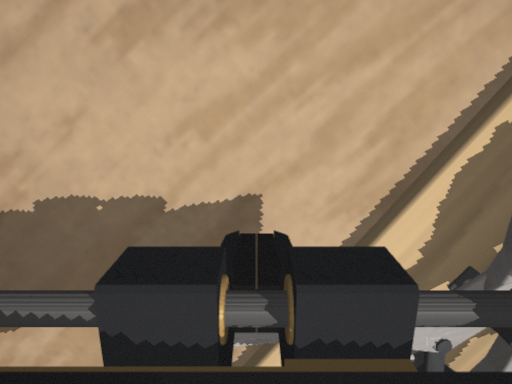

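>>> jog_arm([
  {"fingers": 0, "tx": -0.3, "ty": 0, "tz": 1.5, "wx": 0, "wy": 0.027, "wz": 0},
  {"fingers": 0, "tx": -0.5, "ty": 0, "tz": 0, "wx": 0, "wy": 0, "wz": 0},
  {"fingers": 0, "tx": -0.5, "ty": 0, "tz": 0, "wx": 0, "wy": 0, "wz": 0},
])

```text
clock: 3.72
tcp_pos: [0.4945, -0.1047, 0.0394]
tcp_rot: [3.13, 0.014, 2.436]
contact_force: [-1.6, 1.3, -1.3]
finger_gap: 0.0009
```

```bash
python3 - <<'E'
from plan import *
t,y=way(0.1,.01,.03);delta(t,y)
E
```

```text
clock 3.73 tcp [ 0.4945 -0.1047  0.0394] [3.13  0.014 2.436] F [-1.6  1.3 -1.3] tool delta cm [-0.25 -0.5   0.94]
wz -0.08413398893828195 [ 0.011  0.015 -0.084]
```

>>> jog_arm([
  {"fingers": 0, "tx": -0.3, "ty": -0.4, "tz": 0.9, "wx": 0.01, "wy": 0.014, "wz": -0.08},
  {"fingers": 0, "tx": -0.8, "ty": 0, "tz": 0, "wx": 0, "wy": 0, "wz": -0.1},
])

```text
clock: 3.98
tcp_pos: [0.5012, -0.1144, 0.0325]
tcp_rot: [3.141, 0.001, 2.622]
contact_force: [-1.5, 0.7, -2.3]
finger_gap: 0.0005
```

```bash
python3 - <<'E'
from plan import *
t,y=way(0.3,.01,.03);delta(t,y)
E
```

```text
clock 3.98 tcp [ 0.5012 -0.1144  0.0325] [3.141e+00 1.000e-03 2.622e+00] F [-1.5  0.7 -2.3] tool delta cm [-0.81 -0.31  0.25]
wz -0.09810767877435067 [ 0.     0.001 -0.098]
```

Contact is light (about 2 N) and tracking is good. I continue along the arc.

>>> jog_arm([
  {"fingers": 0, "tx": -0.8, "ty": -0.3, "tz": 0.1, "wx": 0, "wy": 0, "wz": -0.1},
  {"fingers": 0, "tx": -0.85, "ty": 0, "tz": 0, "wx": 0, "wy": 0, "wz": -0.1},
  {"fingers": 0, "tx": -0.85, "ty": 0, "tz": 0, "wx": 0, "wy": 0, "wz": -0.1},
])

```text
clock: 4.35
tcp_pos: [0.5209, -0.1262, 0.033]
tcp_rot: [3.141, -0.004, 2.933]
contact_force: [-4.5, 0.3, -1.4]
finger_gap: 0.0004
```

```bash
python3 - <<'E'
from plan import *
t,y=way(0.6,.01,.03);delta(t,y)
E
```

```text
clock 4.35 tcp [ 0.5209 -0.1262  0.033 ] [ 3.141 -0.004  2.933] F [-4.5  0.3 -1.4] tool delta cm [-1.02 -0.39  0.29]
wz -0.08672979080165621 [ 0.001 -0.004 -0.087]
```

>>> jog_arm([
  {"fingers": 0, "tx": -0.9, "ty": -0.4, "tz": 0.2, "wx": 0, "wy": 0, "wz": -0.09},
  {"fingers": 0, "tx": -0.85, "ty": 0, "tz": 0, "wx": 0, "wy": 0, "wz": -0.1},
  {"fingers": 0, "tx": -0.85, "ty": 0, "tz": 0, "wx": 0, "wy": 0, "wz": -0.1},
])

```text
clock: 4.72
tcp_pos: [0.5448, -0.1327, 0.0326]
tcp_rot: [3.138, -0.008, -3.049]
contact_force: [-0.3, -0.6, 0.1]
finger_gap: 0.0007
```

```bash
python3 - <<'E'
from plan import *
t,y=way(0.9,.01,.03);delta(t,y)
c=vision.camera("side");cv2.imwrite("pics/s4.png",cv2.resize(c["image"][160:320,170:360],None,fx=3,fy=3))
E
```

```text
clock 4.72 tcp [ 0.5448 -0.1327  0.0326] [ 3.138 -0.008 -3.049] F [-0.3 -0.6  0.1] tool delta cm [-1.06 -0.4   0.25]
wz -0.0858666495281355 [ 0.004 -0.007 -0.086]
```

View pics/s4.png

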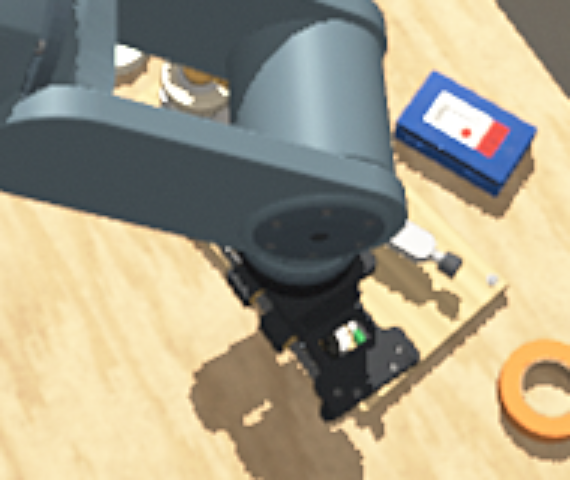

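>>> jog_arm([
  {"fingers": 0, "tx": -0.8, "ty": -0.3, "tz": 0.1, "wx": 0, "wy": 0, "wz": -0.09},
  {"fingers": 0, "tx": -0.4, "ty": 0, "tz": 0, "wx": 0, "wy": 0, "wz": 0},
])

```text
clock: 5.03
tcp_pos: [0.557, -0.1351, 0.033]
tcp_rot: [3.139, -0.009, -2.955]
contact_force: [-13.6, -7.4, 1.7]
finger_gap: 0.0002
```

```bash
python3 - <<'E'
from plan import *
t,y=way(0.97,.01,.03);delta(t,y)
E
```

```text
clock 5.03 tcp [ 0.557  -0.1351  0.033 ] [ 3.139 -0.009 -2.955] F [-13.6  -7.4   1.7] tool delta cm [-0.47 -0.12  0.29]
wz -0.06188373272165748 [ 0.003 -0.009 -0.062]
```

Firm stop at 15 N. I back off and look.

>>> jog_arm([
  {"fingers": 0, "tx": 1.5, "ty": 0, "tz": 0, "wx": 0, "wy": 0, "wz": 0},
  {"fingers": 0, "tx": 2.5, "ty": 0, "tz": 0, "wx": 0, "wy": 0, "wz": 0},
  {"fingers": 0, "tx": 0, "ty": 0, "tz": -6, "wx": 0, "wy": 0, "wz": 0.15},
  {"fingers": 0.4, "tx": 0, "ty": 2, "tz": -6, "wx": 0, "wy": 0, "wz": 0.17},
  {"fingers": 0.4, "tx": -2, "ty": 4, "tz": -5, "wx": 0, "wy": 0, "wz": 0.17},
  {"fingers": 0.4, "tx": -2, "ty": 4, "tz": -4, "wx": 0, "wy": 0, "wz": 0.17},
  {"fingers": 0.4, "tx": 0, "ty": 0, "tz": 0, "wx": 0, "wy": 0, "wz": 0.17},
  {"fingers": 0.4, "tx": 0, "ty": 0, "tz": 0, "wx": 0, "wy": 0, "wz": 0},
])

```text
clock: 6.02
tcp_pos: [0.5718, -0.0556, 0.2502]
tcp_rot: [3.141, -0.0, 2.455]
contact_force: [0.8, -0.3, -0.7]
finger_gap: 0.0353
```

```bash
python3 - <<'E'
from plan import *
import pickle
delta([.579,.067,.2],2.0)
s=arm.observe();c=vision.camera('wrist');pickle.dump((s,c),open('w5.pkl','wb'));cv2.imwrite('pics/w5.png',c['image'])
c=vision.camera("scene");cv2.imwrite("pics/c5.png",cv2.resize(c["image"][140:290,200:360],None,fx=4,fy=4,interpolation=cv2.INTER_CUBIC))
E
```

```text
clock 6.03 tcp [ 0.5718 -0.0556  0.2502] [ 3.141 -0.     2.455] F [ 0.8 -0.3 -0.7] tool delta cm [7.21 9.94 5.03]
wz 0.4554617466044588 [ 0.    -0.001  0.455]
```

View pics/w5.png

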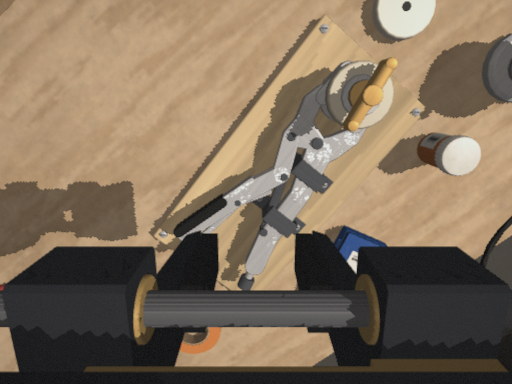

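View pics/c5.png

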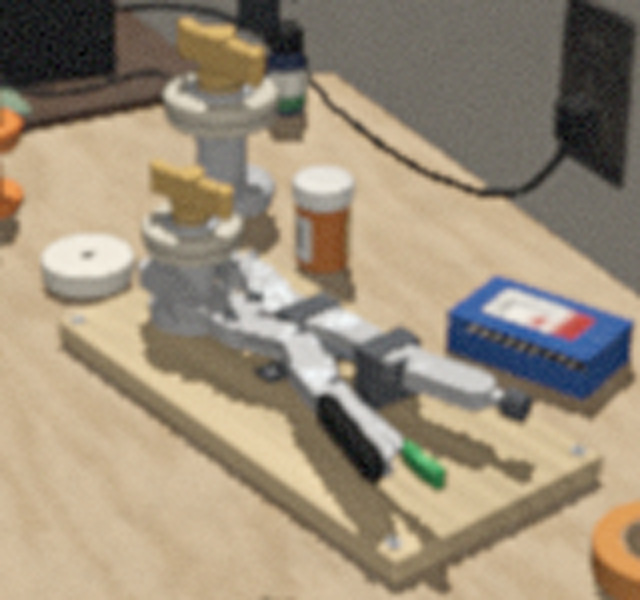

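The pliers stay locked (handle beside the fixed one, tail at scene crop (423,465)), and the jaws are on the collar. Now I measure the wing, using the board screws as a reference.

```bash
python3 - <<'E'
from plan import *
import pickle
s,c=pickle.load(open('w5.pkl','rb'))
P=lambda p,z:wristonz(c,s['tcp_pos'],s['tcp_rot'],p,z)
for px,b in(((325,28),(-.066,.1425)),((418,112),(.066,.1425)),((164,234),(-.066,-.1425))): print(P(px,.016),b2w(*b,.016))
im=c['image'];hsv=cv2.cvtColor(im,cv2.COLOR_BGR2HSV)
m=cv2.inRange(hsv,(12,110,120),(28,255,255));m[:, :300]=0;m[150:]=0;m[:,420:]=0
n,l,st,ce=cv2.connectedComponentsWithStats(m)
i=1+np.argmax(st[1:,4]);r=cv2.minAreaRect(np.argwhere(l==i)[:,::-1].astype(np.float32));print(st[i],r)
bx=cv2.boxPoints(r);W=np.array([P(p,.108) for p in bx]);print(W.round(4),W.mean(0));
for a,b in((0,1),(1,2)):d=W[b]-W[a];print(np.linalg.norm(d),np.arctan2(d[1],d[0]))
so=cv2.cvtColor(im,cv2.COLOR_BGR2GRAY)
cv2.imwrite('pics/w5c.png',cv2.resize(im[40:150,300:440],None,fx=5,fy=5))
E
```

```text
[0.51243366 0.08465867 0.016     ] [0.50887008 0.08020524 0.016     ]
[0.64248128 0.11309475 0.016     ] [0.63799761 0.10759284 0.016     ]
[ 0.57217066 -0.19473506  0.016     ] [ 0.56800239 -0.19859284  0.016     ]
[348  57  50  74 968] ((372.6799011230469, 94.05523681640625), (19.160865783691406, 84.36103820800781), 25.201122283935547)
[[0.5863 0.0299 0.108 ]
 [0.5561 0.0855 0.108 ]
 [0.5697 0.0927 0.108 ]
 [0.6009 0.0372 0.108 ]] [0.57823404 0.06130088 0.108     ]
0.06329426346082782 2.0690147124699134
0.015366835104340516 0.4873433884065926
```

View pics/w5c.png

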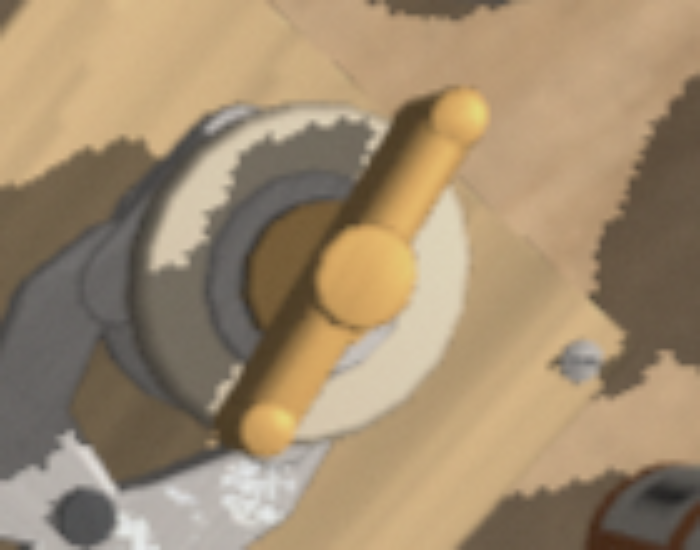

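```bash
python3 - <<'E'
from plan import *
delta([.575,.059,.19],2.07)
c=vision.camera("scene");cv2.imwrite("pics/c6.png",c["image"])
E
```

```text
clock 6.12 tcp [ 0.5717 -0.056   0.2498] [ 3.141e+00 -1.000e-03  2.457e+00] F [ 0.2 -0.2 -0.4] tool delta cm [7.01 9.12 5.99]
wz 0.3872240314624098 [ 0.    -0.001  0.387]
```

>>> jog_arm([
  {"fingers": 0.5, "tx": 3.5, "ty": 4.5, "tz": 0, "wx": 0, "wy": 0, "wz": 0},
  {"fingers": 0.5, "tx": 3.5, "ty": 4.6, "tz": 0, "wx": 0, "wy": 0, "wz": 0},
  {"fingers": 0.5, "tx": 0, "ty": 0, "tz": 2, "wx": 0, "wy": 0, "wz": 0.13},
  {"fingers": 0.5, "tx": 0, "ty": 0, "tz": 2, "wx": 0, "wy": 0, "wz": 0.13},
  {"fingers": 0.5, "tx": 0, "ty": 0, "tz": 2, "wx": 0, "wy": 0, "wz": 0.13},
  {"fingers": 0.5, "tx": 0, "ty": 0, "tz": 0, "wx": 0, "wy": 0, "wz": 0},
])

```text
clock: 6.92
tcp_pos: [0.571, 0.0587, 0.1833]
tcp_rot: [-3.135, -0.006, 2.061]
contact_force: [-0.3, -0.1, 0.2]
finger_gap: 0.0438
```

```bash
cat > wing.py <<'E'
from plan import *
import sys
s=arm.observe();c=vision.camera('wrist');im=c['image'];cv2.imwrite('pics/%s.png'%sys.argv[1],im)
P=lambda p,z:wristonz(c,s['tcp_pos'],s['tcp_rot'],p,z)
hsv=cv2.cvtColor(im,cv2.COLOR_BGR2HSV)
m=cv2.inRange(hsv,(12,110,120),(28,255,255));m[:, :180]=0;m[:,360:]=0;m[290:]=0
n,l,st,ce=cv2.connectedComponentsWithStats(m)
i=1+np.argmax(st[1:,4]);r=cv2.minAreaRect(np.argwhere(l==i)[:,::-1].astype(np.float32));print(st[i],r)
W=np.array([P(p,.108) for p in cv2.boxPoints(r)]);print("centre z.108",W.mean(0).round(4))
for a,b in((0,1),(1,2)):d=W[b]-W[a];print(np.linalg.norm(d).round(4),np.arctan2(d[1],d[0]).round(3))
Rw=R.from_euler("xyz",s["tcp_rot"]).as_matrix();print("tool offs cm",(Rw.T@(W.mean(0)-s['tcp_pos'])*100).round(2));print(s['tcp_pos'],s['tcp_rot'],s['clock'])
E
python3 wing.py w6
```

```text
[ 254  154   29   94 1424] ((267.85296630859375, 201.0882568359375), (25.951311111450195, 93.37621307373047), 14.03624439239502)
centre z.108 [0.5785 0.063  0.108 ]
0.0648 1.826
0.0168 0.246
tool offs cm [-0.02  0.91  7.52]
[0.5709936  0.0587045  0.18328636] [-3.13474315 -0.00604586  2.06149729] 6.925
```

View pics/w6.png

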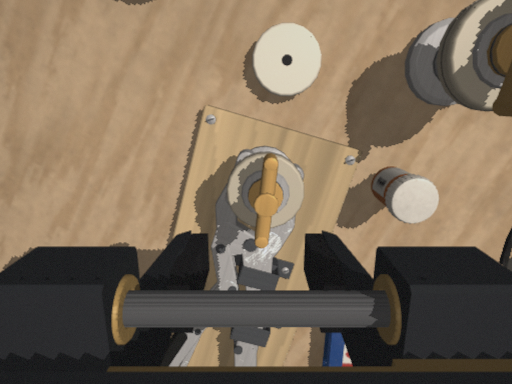

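```bash
python3 - <<'E'
import cv2
a=cv2.imread('pics/w6.png');cv2.imwrite('pics/w6c.png',cv2.resize(a[140:260,200:340],None,fx=5,fy=5,interpolation=cv2.INTER_CUBIC))
E
```

```text
(no output)
```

View pics/w6c.png

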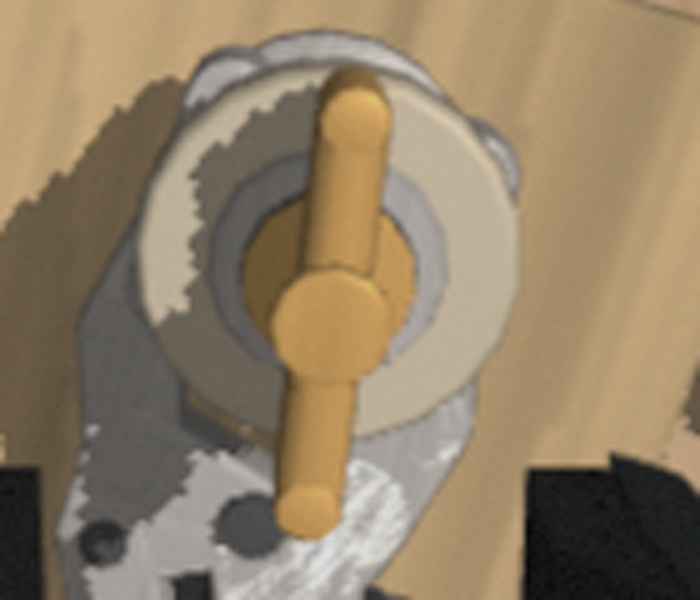

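```bash
cat > pt.py <<'E'
from plan import *
import sys
def show(pts,z,s,c):
    Rw=R.from_euler("xyz",s["tcp_rot"]).as_matrix()
    for p in pts:
        w=wristonz(c,s['tcp_pos'],s['tcp_rot'],p,z);print(p,"w",w.round(4),"tool cm",(Rw.T@(w-s['tcp_pos'])*100).round(2))
E
python3 - <<'E'
from pt import *
s=arm.observe();c=vision.camera('wrist')
show([(271,163.6),(261.6,242.6),(266,205)],.108,s,c)
E
```

```text
(271, 163.6) w [0.5688 0.087  0.108 ] tool cm [2.61 1.12 7.66]
(261.6, 242.6) w [0.5899 0.0352 0.108 ] tool cm [-2.96  0.53  7.63]
(266, 205) w [0.5795 0.0607 0.108 ] tool cm [-0.22  0.82  7.64]
```

>>> jog_arm([
  {"fingers": 0.5, "tx": -0.2, "ty": 0.8, "tz": 2, "wx": 0, "wy": 0, "wz": 0.1},
  {"fingers": 0.5, "tx": 0, "ty": 0, "tz": 2, "wx": 0, "wy": 0, "wz": 0},
  {"fingers": 0.5, "tx": 0, "ty": 0, "tz": 0, "wx": 0, "wy": 0, "wz": 0},
])

```text
clock: 7.4
tcp_pos: [0.583, 0.0595, 0.1486]
tcp_rot: [3.14, -0.001, 1.966]
contact_force: [-0.2, 0.3, 0.2]
finger_gap: 0.0445
```

```bash
python3 - <<'E'
from pt import *
delta([.579,.06,.086],1.95)
import pickle
s=arm.observe();c=vision.camera('wrist');pickle.dump((s,c),open('w7.pkl','wb'));cv2.imwrite('pics/w7c.png',cv2.resize(c['image'][130:280,180:340],None,fx=4,fy=4,interpolation=cv2.INTER_CUBIC))
E
```

```text
clock 7.40 tcp [0.583  0.0595 0.1486] [ 3.140e+00 -1.000e-03  1.966e+00] F [-0.2  0.3  0.2] tool delta cm [ 0.2  -0.36  6.26]
wz 0.016056554564609193 [ 0.002 -0.001  0.016]
```

View pics/w7c.png

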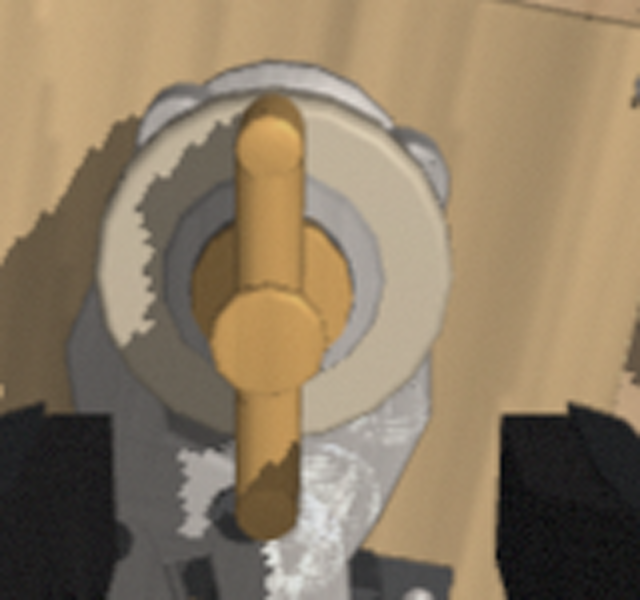

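```bash
python3 - <<'E'
from pt import *
import pickle
s,c=pickle.load(open('w7.pkl','rb'))
show([(247.3,166),(246.8,257),(247,215.5)],.108,s,c)
E
```

```text
(247.3, 166) w [0.5678 0.0875 0.108 ] tool cm [ 3.17 -0.33  4.07]
(246.8, 257) w [0.5882 0.0368 0.108 ] tool cm [-2.29 -0.4   4.06]
(247, 215.5) w [0.5785 0.0609 0.108 ] tool cm [ 0.3  -0.37  4.06]
```

>>> jog_arm([
  {"fingers": 0.5, "tx": 0.3, "ty": -0.37, "tz": 1, "wx": 0, "wy": 0, "wz": 0},
  {"fingers": 0.5, "tx": 0, "ty": 0, "tz": 2, "wx": 0, "wy": 0, "wz": 0},
  {"fingers": 0.5, "tx": 0, "ty": 0, "tz": 1.5, "wx": 0, "wy": 0, "wz": 0},
  {"fingers": 0.5, "tx": 0, "ty": 0, "tz": 0, "wx": 0, "wy": 0, "wz": 0},
])

```text
clock: 7.95
tcp_pos: [0.5809, 0.0607, 0.1066]
tcp_rot: [3.133, 0.003, 1.968]
contact_force: [-0.1, -0.3, -0.8]
finger_gap: 0.0444
```

```bash
python3 - <<'E'
from pt import *
delta([.5785,.061,.087],1.95)
import pickle
s=arm.observe();c=vision.camera('wrist');pickle.dump((s,c),open('w8.pkl','wb'));cv2.imwrite('pics/w8c.png',cv2.resize(c['image'][130:280,180:340],None,fx=4,fy=4,interpolation=cv2.INTER_CUBIC))
E
```

```text
clock 7.95 tcp [0.5809 0.0607 0.1066] [3.133e+00 3.000e-03 1.968e+00] F [-0.1 -0.3 -0.8] tool delta cm [ 0.13 -0.23  1.96]
wz 0.01815498767795054 [0.009 0.003 0.018]
```

View pics/w8c.png

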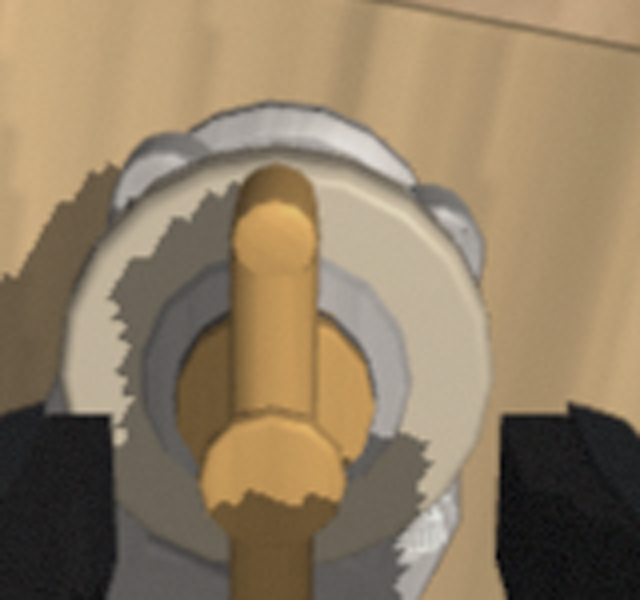

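>>> jog_arm([
  {"fingers": 0.5, "tx": 0, "ty": -0.3, "tz": 0.5, "wx": 0.008, "wy": 0, "wz": 0.01},
  {"fingers": 0.5, "tx": 0, "ty": 0, "tz": 1, "wx": 0, "wy": 0, "wz": 0},
  {"fingers": 0.5, "tx": 0, "ty": 0, "tz": 0.3, "wx": 0, "wy": 0, "wz": 0},
  {"fingers": 0.5, "tx": 0, "ty": 0, "tz": 0, "wx": 0, "wy": 0, "wz": 0},
])

```text
clock: 8.5
tcp_pos: [0.5796, 0.0593, 0.0895]
tcp_rot: [3.139, 0.005, 1.958]
contact_force: [-0.6, 0.2, 0.4]
finger_gap: 0.044
```

```bash
python3 - <<'E'
from pt import *
delta([.5785,.061,.087],1.95)
import pickle
s=arm.observe();c=vision.camera('wrist');pickle.dump((s,c),open('w9.pkl','wb'));cv2.imwrite('pics/w9c.png',cv2.resize(c['image'][130:280,180:340],None,fx=4,fy=4,interpolation=cv2.INTER_CUBIC))
E
```

```text
clock 8.50 tcp [0.5796 0.0593 0.0895] [3.139 0.005 1.958] F [-0.6  0.2  0.4] tool delta cm [ 0.2  -0.04  0.25]
wz 0.00764646489641585 [0.003 0.005 0.008]
```

View pics/w9c.png

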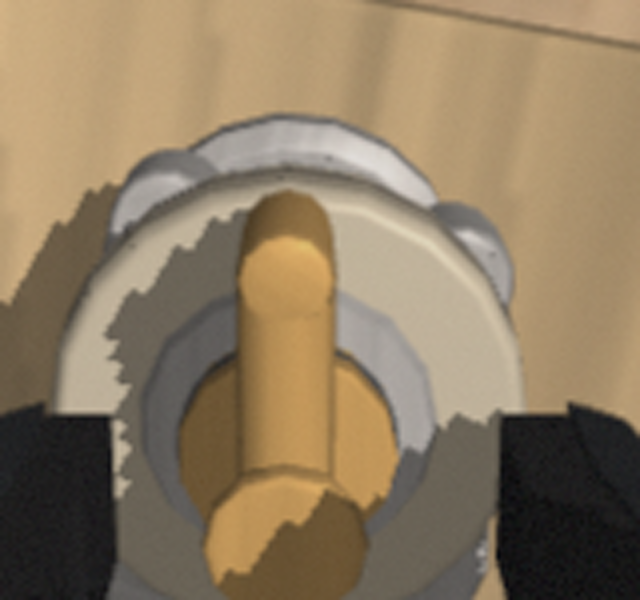

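>>> jog_arm([
  {"fingers": 0.5, "tx": 0.15, "ty": -0.2, "tz": 0.2, "wx": 0, "wy": 0.004, "wz": 0.008},
  {"fingers": 0.5, "tx": 0, "ty": 0, "tz": 0, "wx": 0, "wy": 0, "wz": 0},
])

```text
clock: 8.8
tcp_pos: [0.5772, 0.06, 0.0877]
tcp_rot: [3.138, 0.001, 1.949]
contact_force: [-0.9, 0.9, -0.2]
finger_gap: 0.0438
```

```bash
python3 - <<'E'
from pt import *
delta([.5785,.061,.087],1.95)
import pickle
s=arm.observe();c=vision.camera('wrist');pickle.dump((s,c),open('w10.pkl','wb'));cv2.imwrite('pics/w10c.png',cv2.resize(c['image'][130:280,180:340],None,fx=4,fy=4,interpolation=cv2.INTER_CUBIC))
E
```

```text
clock 8.80 tcp [0.5772 0.06   0.0877] [3.138e+00 1.000e-03 1.949e+00] F [-0.9  0.9 -0.2] tool delta cm [0.05 0.16 0.07]
wz -0.0008721362951282785 [ 0.004  0.001 -0.001]
```

View pics/w10c.png

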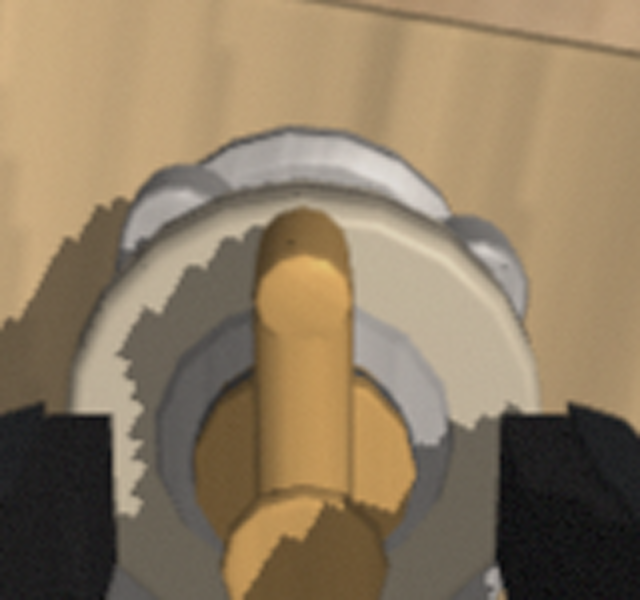

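The blade is centred at crop x 304, and the finger midline is at 306. I close the fingers.

>>> jog_arm([
  {"fingers": 0, "tx": 0, "ty": 0, "tz": 0, "wx": 0, "wy": 0, "wz": 0},
  {"fingers": 0, "tx": 0, "ty": 0, "tz": 0, "wx": 0, "wy": 0, "wz": 0},
  {"fingers": 0, "tx": 0, "ty": 0, "tz": 0, "wx": 0, "wy": 0, "wz": 0},
  {"fingers": 0, "tx": 0, "ty": 0, "tz": 0, "wx": 0, "wy": 0, "wz": 0},
])

```text
clock: 9.35
tcp_pos: [0.5772, 0.0596, 0.0885]
tcp_rot: [3.139, 0.001, 1.95]
contact_force: [-1.0, -0.5, 0.7]
finger_gap: 0.01
```

Gripped on the 10 mm blade with hardly any side force. Now I turn it clockwise seen from above (+wz about the downward tool z).

>>> jog_arm([
  {"fingers": 0, "tx": 0, "ty": 0, "tz": 0, "wx": 0, "wy": 0, "wz": 0.1},
  {"fingers": 0, "tx": 0, "ty": 0, "tz": 0, "wx": 0, "wy": 0, "wz": 0.1},
  {"fingers": 0, "tx": 0, "ty": 0, "tz": 0, "wx": 0, "wy": 0, "wz": 0.1},
])

```text
clock: 9.72
tcp_pos: [0.5767, 0.0595, 0.0885]
tcp_rot: [3.139, 0.001, 1.642]
contact_force: [-1.6, -0.7, 1.3]
finger_gap: 0.0097
```

```bash
python3 - <<'E'
from pt import *
delta([.5772,.0596,.0885],.95);s=arm.observe();print(s['wrist_torque'],s['finger_gap'])
E
```

```text
clock 9.72 tcp [0.5767 0.0595 0.0885] [3.139e+00 1.000e-03 1.642e+00] F [-1.6 -0.7  1.3] tool delta cm [ 0.01  0.05 -0.  ]
wz 0.6919668752658463 [ 0.002 -0.     0.692]
[-0.15961557  0.3507606   0.19334038] 0.009688106029360452
```

Wrist torque is about 0.19 Nm, so the thread is turning. I continue.

>>> jog_arm([
  {"fingers": 0, "tx": 0, "ty": 0.03, "tz": 0, "wx": 0, "wy": 0, "wz": 0.1},
  {"fingers": 0, "tx": 0, "ty": 0, "tz": 0, "wx": 0, "wy": 0, "wz": 0.1},
  {"fingers": 0, "tx": 0, "ty": 0, "tz": 0, "wx": 0, "wy": 0, "wz": 0.1},
  {"fingers": 0, "tx": 0, "ty": 0, "tz": 0, "wx": 0, "wy": 0, "wz": 0.1},
])

```text
clock: 10.22
tcp_pos: [0.576, 0.0596, 0.0885]
tcp_rot: [3.141, 0.001, 1.23]
contact_force: [-2.0, -0.2, 0.9]
finger_gap: 0.0099
```

```bash
python3 - <<'E'
from pt import *
delta([.5772,.0596,.0885],1.0);s=arm.observe();print(s['wrist_torque'],s['finger_gap'])
c=vision.camera('scene');cv2.imwrite('pics/c9.png',cv2.resize(c["image"][140:290,200:360],None,fx=4,fy=4))
E
```

```text
clock 10.22 tcp [0.576  0.0596 0.0885] [3.141e+00 1.000e-03 1.230e+00] F [-2.  -0.2  0.9] tool delta cm [ 0.04  0.11 -0.  ]
wz 0.23032468017821373 [0.001 0.001 0.23 ]
[-0.09804091  0.36420448  0.20957056] 0.009940620524937929
```

View pics/c9.png

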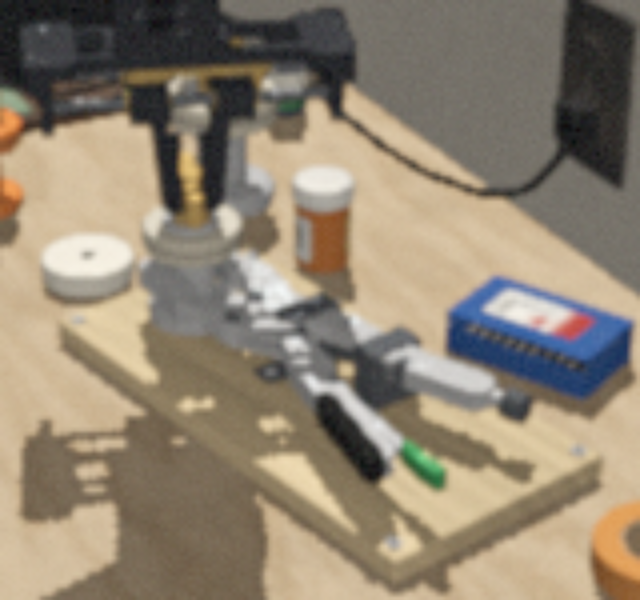

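>>> jog_arm([
  {"fingers": 0, "tx": 0, "ty": 0.06, "tz": 0, "wx": 0, "wy": 0, "wz": 0.1},
  {"fingers": 0, "tx": 0, "ty": 0, "tz": 0, "wx": 0, "wy": 0, "wz": 0.1},
  {"fingers": 0, "tx": 0, "ty": 0, "tz": 0, "wx": 0, "wy": 0, "wz": 0.05},
  {"fingers": 0, "tx": 0, "ty": 0, "tz": 0, "wx": 0, "wy": 0, "wz": 0},
])

```text
clock: 10.78
tcp_pos: [0.5756, 0.0598, 0.0885]
tcp_rot: [-3.141, 0.002, 0.976]
contact_force: [-1.1, -1.4, 1.6]
finger_gap: 0.0097
```

>>> jog_arm([
  {"fingers": 0.5, "tx": 0, "ty": 0, "tz": 0, "wx": 0, "wy": 0, "wz": 0},
  {"fingers": 0.5, "tx": 0, "ty": 0, "tz": 0, "wx": 0, "wy": 0, "wz": 0},
  {"fingers": 0.5, "tx": 0, "ty": 0, "tz": 0, "wx": 0, "wy": 0, "wz": 0},
  {"fingers": 0.5, "tx": 0, "ty": 0, "tz": -3, "wx": 0, "wy": 0, "wz": 0},
  {"fingers": 0.5, "tx": 0, "ty": 0, "tz": -6, "wx": 0, "wy": 0, "wz": 0},
  {"fingers": 0.5, "tx": 0, "ty": 0, "tz": -6, "wx": 0, "wy": 0, "wz": -0.15},
  {"fingers": 0.5, "tx": 0, "ty": 0, "tz": 0, "wx": 0, "wy": 0, "wz": -0.15},
  {"fingers": 0.5, "tx": 0, "ty": 0, "tz": 0, "wx": 0, "wy": 0, "wz": 0},
])

```text
clock: 11.78
tcp_pos: [0.5759, 0.06, 0.2421]
tcp_rot: [-3.139, 0.001, 1.288]
contact_force: [-0.5, -0.4, 0.4]
finger_gap: 0.0439
```

```bash
python3 - <<'E'
from pt import *
import pickle
delta([.577,.06,.21],1.2)
s=arm.observe();c=vision.camera('wrist');pickle.dump((s,c),open('w11.pkl','wb'));cv2.imwrite('pics/w11.png',c['image'])
c=vision.camera('scene');cv2.imwrite('pics/c11.png',cv2.resize(c["image"][140:290,200:360],None,fx=4,fy=4))
E
```

```text
clock 11.78 tcp [0.5759 0.06   0.2421] [-3.139e+00  1.000e-03  1.288e+00] F [-0.5 -0.4  0.4] tool delta cm [0.04 0.12 3.21]
wz 0.08759503986022654 [-0.002  0.001  0.088]
```

View pics/w11.png

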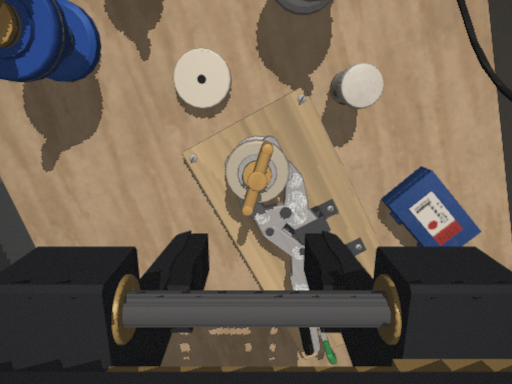

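View pics/c11.png

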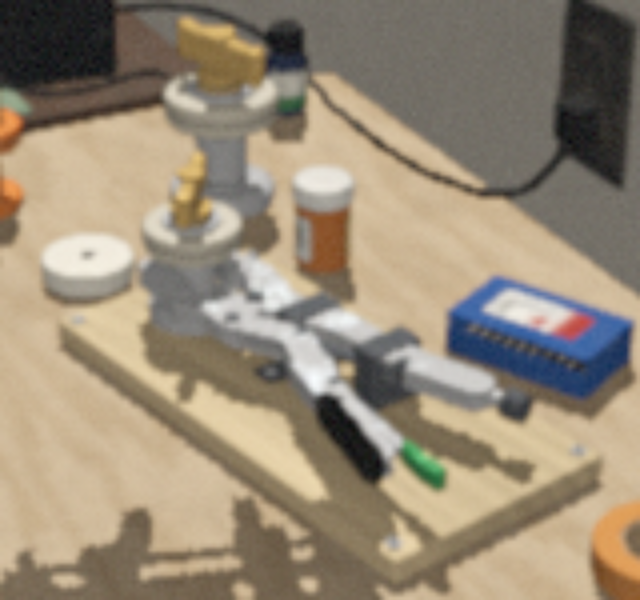

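```bash
python3 - <<'E'
from pt import *
import pickle
s,c=pickle.load(open('w11.pkl','rb'))
show([(328,350)],.048,s,c)
print("exp tail", b2w(-.031,-.123)+[.004,.0045,0])
t=b2w(.007,-.125,.14)+[.004,.0045,0];print(t);delta(t,.209)
im=cv2.imread('pics/c11.png');hsv=cv2.cvtColor(im,cv2.COLOR_BGR2HSV);m=cv2.inRange(hsv,(45,100,60),(80,255,255));mm=cv2.moments(m);p=(200+mm['m10']/mm['m00']/4,140+mm['m01']/mm['m00']/4);print(p,onz("scene",p,.046))
E
```

```text
(328, 350) w [ 0.5976 -0.1713  0.048 ] tool cm [-21.58   8.59  19.41]
exp tail [ 0.60219485 -0.16775532  0.        ]
[ 0.63978289 -0.16182749  0.14      ]
clock 11.88 tcp [0.576  0.0599 0.2418] [-3.139e+00  1.000e-03  1.286e+00] F [ 0.5  0.  -0.1] tool delta cm [-19.48  12.39  10.17]
wz 1.0765995785122122 [-0.002  0.002  1.077]
(303.42426273458443, 249.97486595174263) [ 0.60058003 -0.16287029  0.046     ]
```

>>> jog_arm([
  {"fingers": 0, "tx": -4, "ty": 2.5, "tz": 0, "wx": 0, "wy": 0, "wz": 0},
  {"fingers": 0, "tx": -4, "ty": 2.5, "tz": 0, "wx": 0, "wy": 0, "wz": 0},
  {"fingers": 0, "tx": -4, "ty": 2.5, "tz": 0, "wx": 0, "wy": 0, "wz": 0},
  {"fingers": 0, "tx": -4, "ty": 2.5, "tz": 0, "wx": 0, "wy": 0, "wz": 0},
  {"fingers": 0, "tx": -3.5, "ty": 2.4, "tz": 0, "wx": 0, "wy": 0, "wz": 0},
  {"fingers": 0, "tx": 0, "ty": 0, "tz": 1.5, "wx": 0, "wy": 0, "wz": 0.18},
  {"fingers": 0, "tx": 0, "ty": 0, "tz": 1.5, "wx": 0, "wy": 0, "wz": 0.18},
  {"fingers": 0, "tx": 0, "ty": 0, "tz": 1.5, "wx": 0, "wy": 0, "wz": 0.18},
  {"fingers": 0, "tx": 0, "ty": 0, "tz": 1.5, "wx": 0, "wy": 0, "wz": 0.18},
  {"fingers": 0, "tx": 0, "ty": 0, "tz": 1.5, "wx": 0, "wy": 0, "wz": 0.18},
])

```text
clock: 13.12
tcp_pos: [0.6353, -0.1681, 0.1507]
tcp_rot: [-3.128, 0.016, 0.34]
contact_force: [-0.0, -0.4, 0.8]
finger_gap: 0.0006
```

>>> jog_arm([
  {"fingers": 0, "tx": 0, "ty": 0, "tz": 0, "wx": 0, "wy": 0, "wz": 0.17},
  {"fingers": 0, "tx": 0, "ty": 0, "tz": 0, "wx": 0, "wy": 0, "wz": 0},
])

```text
clock: 13.38
tcp_pos: [0.6329, -0.1671, 0.1457]
tcp_rot: [-3.127, 0.025, 0.16]
contact_force: [-0.5, -0.1, -0.6]
finger_gap: 0.0005
```

```bash
python3 - <<'E'
from pt import *
t=b2w(.007,-.125,.03)+[.004,.0045,0];delta(t,.209)
c=vision.camera('wrist');cv2.imwrite('pics/w12.png',c['image'])
E
```

```text
clock 13.38 tcp [ 0.6329 -0.1671  0.1457] [-3.127  0.025  0.16 ] F [-0.5 -0.1 -0.6] tool delta cm [ 1.05 -0.24 11.56]
wz -0.048557891206060244 [-0.016  0.024 -0.049]
```

View pics/w12.png

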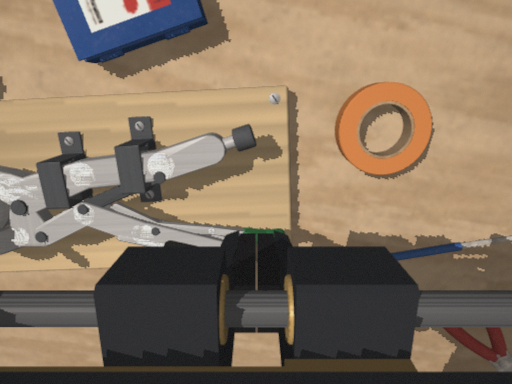

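```bash
python3 - <<'E'
from pt import *
s=arm.observe();c=vision.camera('wrist')
show([(262,230),(250,231),(210,160),(245,138)],.048,s,c)
E
```

```text
(262, 230) w [ 0.6045 -0.1748  0.048 ] tool cm [-2.66  0.47  9.82]
(250, 231) w [ 0.6022 -0.166   0.048 ] tool cm [-2.74 -0.44  9.83]
(210, 160) w [ 0.6514 -0.1293  0.048 ] tool cm [ 2.7  -3.27  9.74]
(245, 138) w [ 0.6709 -0.1515  0.048 ] tool cm [ 4.27 -0.76  9.66]
```

>>> jog_arm([
  {"fingers": 0, "tx": 0, "ty": 0, "tz": 0, "wx": -0.016, "wy": 0.024, "wz": -0.05},
  {"fingers": 0, "tx": 0, "ty": 0, "tz": 0, "wx": 0, "wy": 0, "wz": 0},
  {"fingers": 0, "tx": 0, "ty": 0, "tz": 3, "wx": 0, "wy": 0, "wz": 0},
  {"fingers": 0, "tx": 0, "ty": 0, "tz": 3, "wx": 0, "wy": 0, "wz": 0},
])

```text
clock: 13.98
tcp_pos: [0.6358, -0.1684, 0.0886]
tcp_rot: [3.137, -0.006, 0.219]
contact_force: [-0.4, 0.3, -0.5]
finger_gap: 0.0003
```

```bash
python3 - <<'E'
from pt import *
delta([.633,-.166,.03],.209)
c=vision.camera('scene');cv2.imwrite('pics/c13.png',cv2.resize(c["image"][140:290,200:360],None,fx=4,fy=4))
E
```

```text
clock 13.97 tcp [ 0.6358 -0.1684  0.0886] [ 3.137 -0.006  0.219] F [-0.4  0.3 -0.5] tool delta cm [-0.25 -0.32  5.86]
wz 0.009633488413949287 [ 0.005 -0.006  0.01 ]
```

View pics/c13.png

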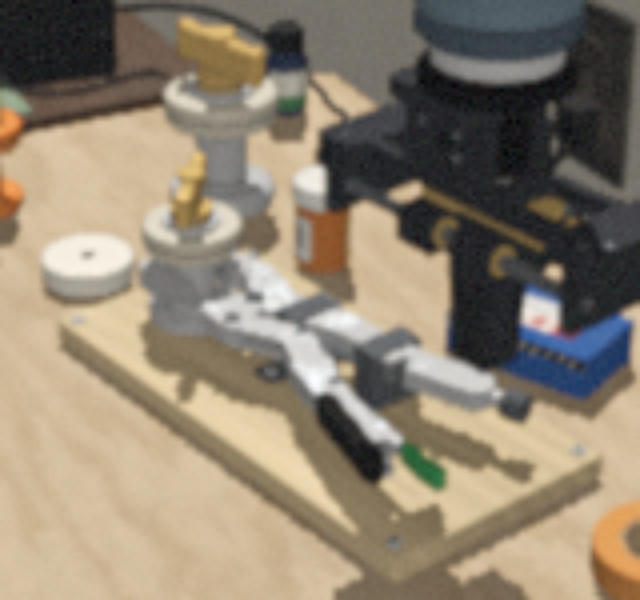

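>>> jog_arm([
  {"fingers": 0, "tx": -0.4, "ty": 0.2, "tz": 0, "wx": 0, "wy": 0, "wz": 0},
  {"fingers": 0, "tx": 0, "ty": 0, "tz": 2.5, "wx": 0, "wy": 0, "wz": 0},
  {"fingers": 0, "tx": 0, "ty": 0, "tz": 2.5, "wx": 0, "wy": 0, "wz": 0},
])

```text
clock: 14.4
tcp_pos: [0.6328, -0.1723, 0.0381]
tcp_rot: [3.136, -0.006, 0.219]
contact_force: [0.6, 1.0, 0.5]
finger_gap: 0.0004
```

```bash
python3 - <<'E'
from pt import *
delta([.632,-.169,.03],.209)
c=vision.camera('scene');cv2.imwrite('pics/c14.png',cv2.resize(c["image"][140:290,200:360],None,fx=4,fy=4))
E
```

```text
clock 14.40 tcp [ 0.6328 -0.1723  0.0381] [ 3.136 -0.006  0.219] F [0.6 1.  0.5] tool delta cm [-0.01 -0.34  0.81]
wz 0.009811109668126594 [ 0.005 -0.006  0.01 ]
```

View pics/c14.png

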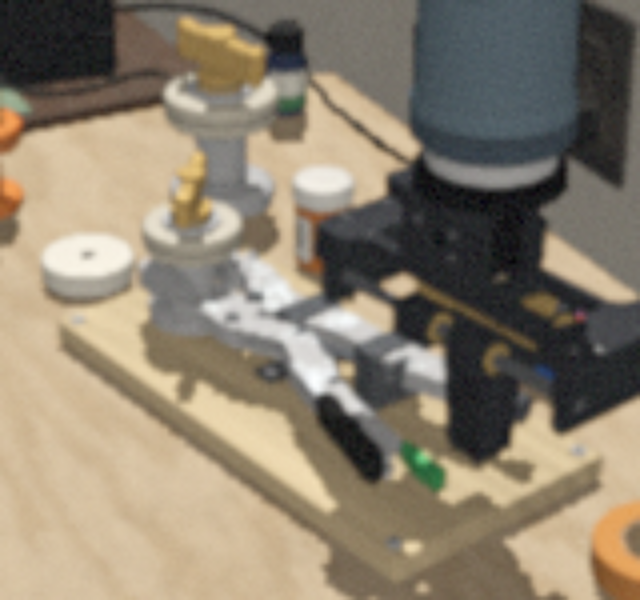

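>>> jog_arm([
  {"fingers": 0, "tx": 0, "ty": 0.4, "tz": 0.8, "wx": 0, "wy": 0, "wz": 0},
  {"fingers": 0, "tx": -0.8, "ty": 0, "tz": 0, "wx": 0, "wy": 0, "wz": 0},
  {"fingers": 0, "tx": -0.8, "ty": 0, "tz": 0, "wx": 0, "wy": 0, "wz": 0},
  {"fingers": 0, "tx": -0.8, "ty": 0, "tz": 0, "wx": 0, "wy": 0, "wz": 0},
])

```text
clock: 14.95
tcp_pos: [0.6092, -0.1827, 0.0304]
tcp_rot: [3.136, -0.006, 0.219]
contact_force: [0.9, 0.9, 0.0]
finger_gap: 0.0003
```

>>> jog_arm([
  {"fingers": 0, "tx": -0.8, "ty": 0, "tz": 0, "wx": 0, "wy": 0, "wz": 0},
])

```text
clock: 15.08
tcp_pos: [0.6013, -0.1846, 0.031]
tcp_rot: [3.135, -0.007, 0.219]
contact_force: [1.5, 1.6, 0.1]
finger_gap: 0.0002
```

>>> jog_arm([
  {"fingers": 0, "tx": -0.8, "ty": 0, "tz": 0, "wx": 0, "wy": 0, "wz": 0},
])

```text
clock: 15.2
tcp_pos: [0.5932, -0.1865, 0.0314]
tcp_rot: [3.135, -0.008, 0.219]
contact_force: [1.4, 1.6, -0.2]
finger_gap: 0.0002
```

```bash
python3 - <<'E'
from pt import *
delta([.6,-.175,.03],.209)
c=vision.camera('scene');cv2.imwrite('pics/c15.png',cv2.resize(c["image"][140:290,200:360],None,fx=4,fy=4))
E
```

```text
clock 15.20 tcp [ 0.5932 -0.1865  0.0314] [ 3.135 -0.008  0.219] F [ 1.4  1.6 -0.2] tool delta cm [ 0.91 -0.97  0.14]
wz 0.009519333700344745 [ 0.007 -0.008  0.009]
```

View pics/c15.png

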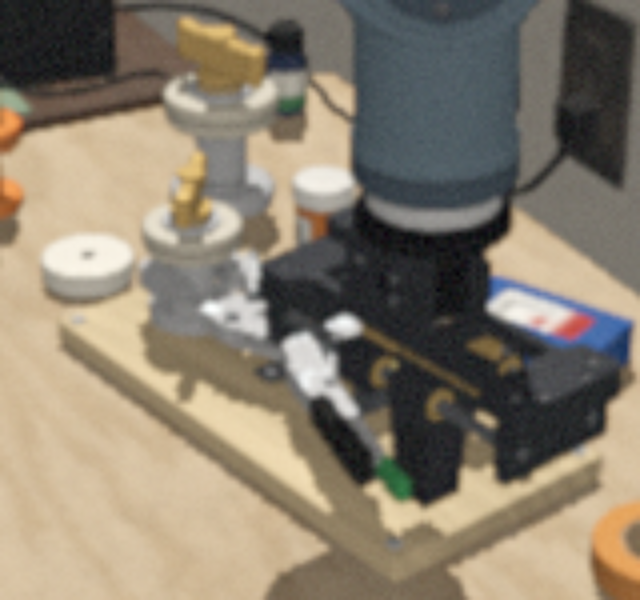

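The tail is bending outward, and force is about 2 N. I continue.

>>> jog_arm([
  {"fingers": 0, "tx": -0.8, "ty": -0.2, "tz": 0.1, "wx": 0, "wy": 0, "wz": 0},
])

```text
clock: 15.38
tcp_pos: [0.5842, -0.1867, 0.0305]
tcp_rot: [3.134, -0.008, 0.218]
contact_force: [0.6, 0.7, 0.4]
finger_gap: 0.0004
```

>>> jog_arm([
  {"fingers": 0, "tx": -0.8, "ty": 0, "tz": 0, "wx": 0, "wy": 0, "wz": 0},
])

```text
clock: 15.5
tcp_pos: [0.5756, -0.1883, 0.0302]
tcp_rot: [3.135, -0.007, 0.219]
contact_force: [-0.2, -0.3, 0.4]
finger_gap: 0.0005
```

```bash
python3 - <<'E'
from pt import *
delta([.6,-.175,.03],.209)
c=vision.camera('scene');cv2.imwrite('pics/c16.png',cv2.resize(c["image"][140:290,200:360],None,fx=4,fy=4))
E
```

```text
clock 15.50 tcp [ 0.5756 -0.1883  0.0302] [ 3.135 -0.007  0.219] F [-0.2 -0.3  0.4] tool delta cm [ 2.67 -0.77  0.04]
wz 0.009742792504770836 [ 0.007 -0.008  0.01 ]
```

View pics/c16.png

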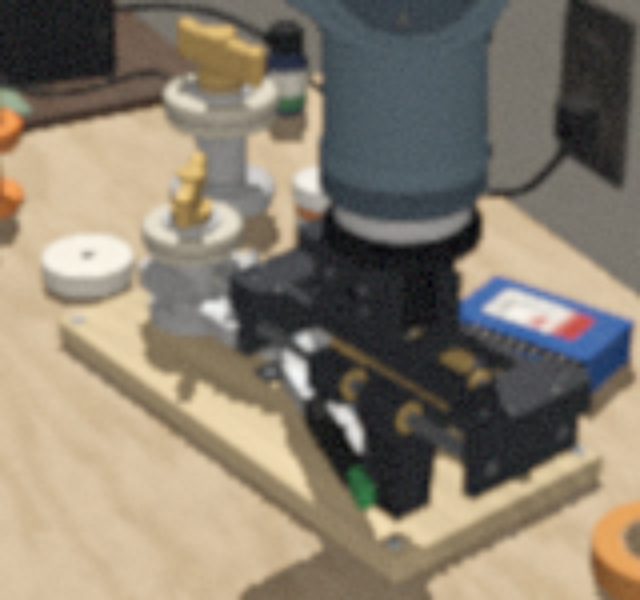

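>>> jog_arm([
  {"fingers": 0, "tx": -0.5, "ty": 0, "tz": 0, "wx": 0, "wy": 0, "wz": 0},
  {"fingers": 0, "tx": 0, "ty": 0, "tz": 0, "wx": 0, "wy": 0, "wz": 0},
])

```text
clock: 15.8
tcp_pos: [0.569, -0.1897, 0.0299]
tcp_rot: [3.135, -0.006, 0.218]
contact_force: [0.4, -0.0, 0.4]
finger_gap: 0.0006
```

```bash
python3 - <<'E'
from pt import *
delta([.6,-.175,.03],.209)
c=vision.camera('scene');cv2.imwrite('pics/c17.png',cv2.resize(c["image"][140:290,200:360],None,fx=4,fy=4))
E
```

```text
clock 15.80 tcp [ 0.569  -0.1897  0.0299] [ 3.135 -0.006  0.218] F [ 0.4 -0.   0.4] tool delta cm [ 3.34 -0.76  0.  ]
wz 0.009311388727505587 [ 0.006 -0.006  0.009]
```

View pics/c17.png

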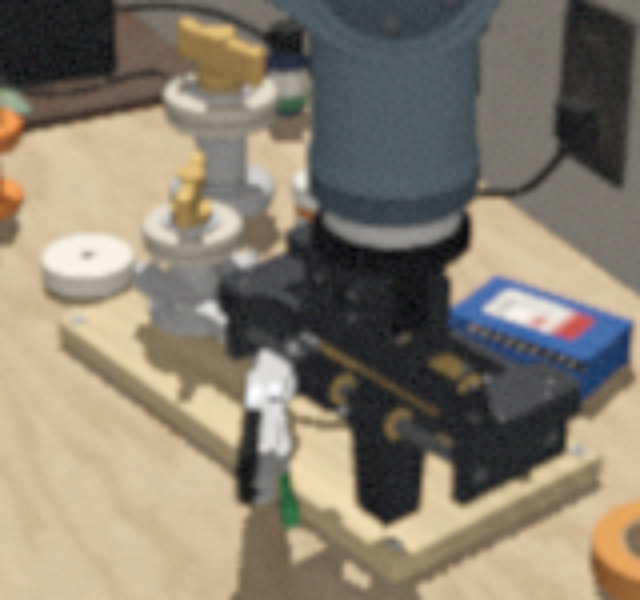

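The handle has sprung open. I lift clear and check.

>>> jog_arm([
  {"fingers": 0, "tx": 0, "ty": 0, "tz": -4, "wx": 0, "wy": 0, "wz": 0},
  {"fingers": 0, "tx": 0, "ty": 0, "tz": -6, "wx": 0, "wy": 0, "wz": 0},
  {"fingers": 0, "tx": 0, "ty": 0, "tz": -6, "wx": 0, "wy": 0, "wz": 0},
  {"fingers": 0, "tx": 0, "ty": 0, "tz": -6, "wx": 0, "wy": 0, "wz": 0},
  {"fingers": 0, "tx": -3, "ty": 3, "tz": -4, "wx": 0, "wy": 0, "wz": 0},
  {"fingers": 0, "tx": -4, "ty": 4, "tz": 0, "wx": 0, "wy": 0, "wz": 0},
  {"fingers": 0, "tx": -4, "ty": 4, "tz": 0, "wx": 0, "wy": 0, "wz": 0},
  {"fingers": 0, "tx": 0, "ty": 0, "tz": 0, "wx": 0, "wy": 0, "wz": 0},
])

```text
clock: 16.85
tcp_pos: [0.4824, -0.323, 0.299]
tcp_rot: [3.133, -0.004, 0.222]
contact_force: [0.5, -0.2, 0.5]
finger_gap: 0.0002
```

```bash
python3 - <<'E'
from pt import *
delta([.6,-.175,.03],.209)
c=vision.camera('scene');cv2.imwrite('pics/c18.png',cv2.resize(c["image"][120:290,180:370],None,fx=4,fy=3.5))
c=vision.camera('side');cv2.imwrite('pics/s18.png',c["image"])
E
```

```text
clock 16.85 tcp [ 0.4824 -0.323   0.299 ] [ 3.133 -0.004  0.222] F [ 0.5 -0.2  0.5] tool delta cm [ 14.62 -12.08  26.86]
wz 0.012841064021218873 [ 0.009 -0.004  0.013]
```

View pics/c18.png

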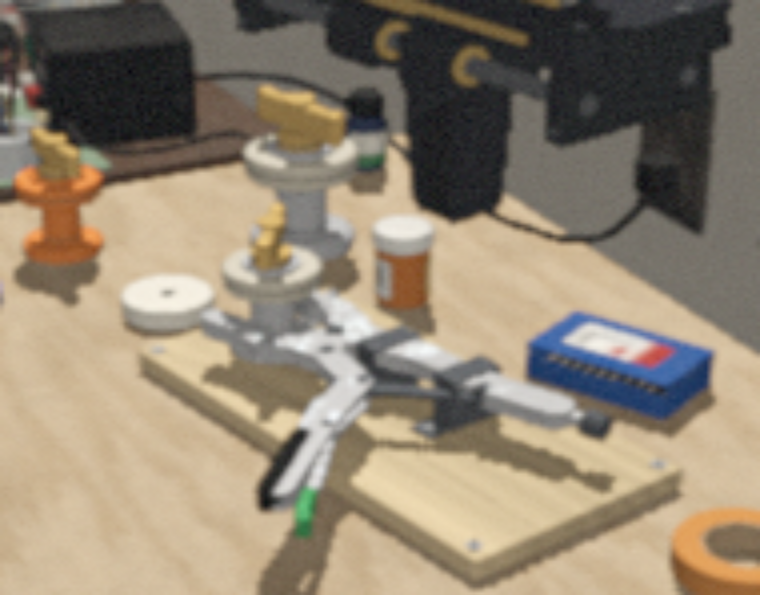

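View pics/s18.png

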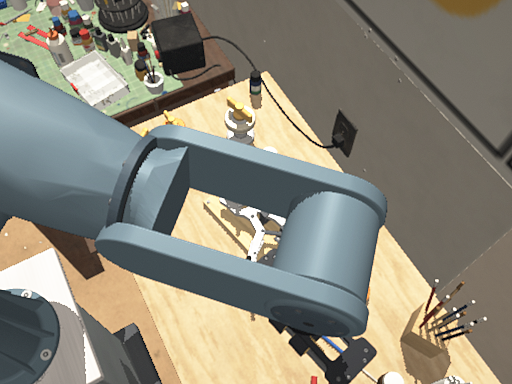

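```bash
python3 -c "
from cell import arm
print(arm.close_job(),arm.observe()['clock'])"
```

```text
the job is handed in; nothing more can be done
the job is handed in; nothing more can be done
```

The job is done and handed in, about 17 s into the 53 s allowed.

- **Pliers shut:** I pushed the handle round its arc until it met a firm stop at about 15 N. It stayed locked after I backed the finger off.
- **Wing nut loosened:** I pinched the blade at a 10 mm gap and turned it clockwise seen from above. The gripper turned 0.97 rad, against the 0.79 rad asked for. In the wrist picture afterwards the blade had turned about 0.95 rad. Torque held steady at about 0.2 Nm, which matches the stiff thread.
- **Pliers released:** I pushed the green tail towards the board's -x side at about 2 N, and the pliers sprang fully open.

The last scene picture shows the handle and jaws open and the spindle upright between the jaws. The things round about looked unmoved, and the arm was well clear. The side view was mostly blocked by the arm, so it added little.

**Not fully checked:**
- The spindle is round, so I could not see directly that the collar did not slip in the jaws. The steady torque suggests it held.
- I could not see whether the collar still lightly touches the fixed jaw.

**Disagreements:**
- The fixed cameras and the wrist camera differed by about 4 mm in x and y. I used the wrist camera for the grasp on the blade.
- The grip point worked out from the board frame lay about 15 mm off along the handle from where the pictures showed it.

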